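# Change over the spindle gauging fixture and start it

### The job

Change the gauging fixture over to the new lot: take every plain round rod out of it and put it in the blue crate, and rest every square-bodied spindle, each in a notch pair of its own, level across both rails with its square block between them (a spindle already seated belongs there). When the fixture is fully loaded with the spindles and clear of rods, press the start button fully down and let it go; leave the spindles seated, and do not disturb the reducers, screwdriver and tin.

Things in the scene. Friction and masses are not known exactly. Their poses are not given: they have to be found in the camera images.
- spindle_1: Steel spindle: a square middle block 50 long x 26 x 26 mm with a round journal, 14 mm diameter and 40 mm long, on each end (130 mm overall, about 0.36 kg). Origin at its centre, own x along its length. Lies flat on the bench at the start (origin 13 mm up). May be absent.
- spindle_2: Steel spindle: a square middle block 50 long x 26 x 26 mm with a round journal, 14 mm diameter and 40 mm long, on each end (130 mm overall, about 0.36 kg). Origin at its centre, own x along its length. Lies flat on the bench at the start (origin 13 mm up). May be absent.
- spindle_3: Steel spindle: a square middle block 50 long x 26 x 26 mm with a round journal, 14 mm diameter and 40 mm long, on each end (130 mm overall, about 0.36 kg). Origin at its centre, own x along its length. Lies flat on the bench at the start (origin 13 mm up). May be absent.
- spindle_4: Steel spindle: a square middle block 50 long x 26 x 26 mm with a round journal, 14 mm diameter and 40 mm long, on each end (130 mm overall, about 0.36 kg). Origin at its centre, own x along its length. Lies flat on the bench at the start (origin 13 mm up). May be absent.
- spindle_5: A spindle just like the others, but already resting in one of the fixture's notch pairs at the start.
- rod_1: Plain round steel rod, 14 mm diameter, 130 mm long, about 0.16 kg, left over in the fixture from the previous lot; rests in one of its notch pairs at the start. Origin at its centre, own x along its length. May be absent.
- rod_2: Plain round steel rod, 14 mm diameter, 130 mm long, about 0.16 kg, left over in the fixture from the previous lot; rests in one of its notch pairs at the start. Origin at its centre, own x along its length. May be absent.
- rod_3: Plain round steel rod, 14 mm diameter, 130 mm long, about 0.16 kg, left over in the fixture from the previous lot; rests in one of its notch pairs at the start. Origin at its centre, own x along its length. May be absent.
- fixture: Fixed gauging fixture: base plate 285 x 130 x 10 mm, two dark steel rails along x at y = -45 and 45 mm, 12 mm thick, tops 49 mm up. Each has five 90 degree V-notches 17 mm deep, 34 mm wide, at x = -112, -56, 0, 56, 112 mm. A shaft lies along y, one journal in each rail, the square block in the 78 mm gap between. Origin: centre of the underside.
- station_1 (a point): Notch pair 1 of the fixture (x = -112 mm in its frame): the point where the centre of a properly seated spindle or rod lies, midway between the rails, 42 mm above the bench. Axes as the fixture's.
- station_2 (a point): Notch pair 2 of the fixture (x = -56 mm in its frame): the point where the centre of a properly seated spindle or rod lies, midway between the rails, 42 mm above the bench. Axes as the fixture's.
- station_3 (a point): Notch pair 3 of the fixture (x = 0 mm in its frame): the point where the centre of a properly seated spindle or rod lies, midway between the rails, 42 mm above the bench. Axes as the fixture's.
- station_4 (a point): Notch pair 4 of the fixture (x = 56 mm in its frame): the point where the centre of a properly seated spindle or rod lies, midway between the rails, 42 mm above the bench. Axes as the fixture's.
- station_5 (a point): Notch pair 5 of the fixture (x = 112 mm in its frame): the point where the centre of a properly seated spindle or rod lies, midway between the rails, 42 mm above the bench. Axes as the fixture's.
- crate: Fixed open-topped blue plastic crate, outside 160 (x) x 200 (y) x 45 mm (height), walls and floor 5 mm. Origin: centre of the underside.
- console: Fixed grey control box 100 (x) x 130 (y) x 50 mm high with the start button on top. Origin: centre of the underside.
- start_top (a point): Centre of the top face of the round spring start button (32 mm diameter) on the console; it is pressed straight down, 6 mm of travel, about 5 N when fully down.
- start (a joint): Travel of the start button in m: 0 released, 0.006 fully down; it springs back.
- reducer_1: Bystander: a finished steel cone reducer standing upright, 72 mm wide, 58 mm high. Origin: centre of the underside. Loose.
- reducer_2: Bystander: a finished steel cone reducer standing upright, 72 mm wide, 58 mm high. Origin: centre of the underside. Loose.
- screwdriver: Bystander: a screwdriver lying on the bench beyond the fixture. Loose.
- tin: Bystander: an upright grey-white tin with a lid, 60 mm diameter, 90 mm high. Origin: centre of the underside. Loose.
Not all that is in view belongs to the job. Leave any pink or turquoise look-alike of the spindle_5 alone. What is shaped like the spindle_1 but pink is not meant.

How it is judged:
On the way, in this order (a step that is already met when the one before it is completed fails the run):
1. every rod is in the crate and every spindle is seated level in the notches (z of spindle_1 in the frame of fixture between 0.0379 and 0.0459 m and y of spindle_1 in the frame of fixture between -0.016 and 0.016 m and x of spindle_1 in the frame of fixture between -0.13 and 0.13 m and angle between the x axis of each of spindle_1, spindle_2, spindle_3, spindle_4, spindle_5 and the y axis of fixture, either way round below 0.08 rad and z of spindle_2 in the frame of fixture between 0.0379 and 0.0459 m and y of spindle_2 in the frame of fixture between -0.016 and 0.016 m and x of spindle_2 in the frame of fixture between -0.13 and 0.13 m and z of spindle_3 in the frame of fixture between 0.0379 and 0.0459 m and y of spindle_3 in the frame of fixture between -0.016 and 0.016 m and x of spindle_3 in the frame of fixture between -0.13 and 0.13 m and z of spindle_4 in the frame of fixture between 0.0379 and 0.0459 m and y of spindle_4 in the frame of fixture between -0.016 and 0.016 m and x of spindle_4 in the frame of fixture between -0.13 and 0.13 m and z of spindle_5 in the frame of fixture between 0.0379 and 0.0459 m and y of spindle_5 in the frame of fixture between -0.016 and 0.016 m and x of spindle_5 in the frame of fixture between -0.13 and 0.13 m and x of rod_1 in the frame of crate between -0.078 and 0.078 m and y of rod_1 in the frame of crate between -0.098 and 0.098 m and z of each of rod_1, rod_2, rod_3 in the frame of crate below 0.04 m and x of rod_2 in the frame of crate between -0.078 and 0.078 m and y of rod_2 in the frame of crate between -0.098 and 0.098 m and x of rod_3 in the frame of crate between -0.078 and 0.078 m and y of rod_3 in the frame of crate between -0.098 and 0.098 m and linear speed of each of spindle_1, spindle_2, spindle_3, spindle_4, spindle_5, rod_1, rod_2, rod_3 below 0.02 m/s), for 0.3 s.
2. the start button is fully down while every spindle is seated and every rod is in the crate (value of joint start above 0.005 m and z of spindle_1 in the frame of fixture between 0.0379 and 0.0459 m and y of spindle_1 in the frame of fixture between -0.016 and 0.016 m and x of spindle_1 in the frame of fixture between -0.13 and 0.13 m and angle between the x axis of each of spindle_1, spindle_2, spindle_3, spindle_4, spindle_5 and the y axis of fixture, either way round below 0.08 rad and z of spindle_2 in the frame of fixture between 0.0379 and 0.0459 m and y of spindle_2 in the frame of fixture between -0.016 and 0.016 m and x of spindle_2 in the frame of fixture between -0.13 and 0.13 m and z of spindle_3 in the frame of fixture between 0.0379 and 0.0459 m and y of spindle_3 in the frame of fixture between -0.016 and 0.016 m and x of spindle_3 in the frame of fixture between -0.13 and 0.13 m and z of spindle_4 in the frame of fixture between 0.0379 and 0.0459 m and y of spindle_4 in the frame of fixture between -0.016 and 0.016 m and x of spindle_4 in the frame of fixture between -0.13 and 0.13 m and z of spindle_5 in the frame of fixture between 0.0379 and 0.0459 m and y of spindle_5 in the frame of fixture between -0.016 and 0.016 m and x of spindle_5 in the frame of fixture between -0.13 and 0.13 m and x of rod_1 in the frame of crate between -0.078 and 0.078 m and y of rod_1 in the frame of crate between -0.098 and 0.098 m and z of each of rod_1, rod_2, rod_3 in the frame of crate below 0.04 m and x of rod_2 in the frame of crate between -0.078 and 0.078 m and y of rod_2 in the frame of crate between -0.098 and 0.098 m and x of rod_3 in the frame of crate between -0.078 and 0.078 m and y of rod_3 in the frame of crate between -0.098 and 0.098 m), for 0.05 s.
At the end, for the whole second after the job is handed in: Every spindle sits in the notches: centre within 4 mm of 42 mm height and 16 mm of midway between the rails, within 0.08 rad of square across them; every rod is inside the crate, below its rim; all at rest; button released (all of step 1 and value of joint start below 0.0015 m); the robot touches nothing.
It fails at once if the reducer 1 (bystander) is moved by more than 3 cm (distance of reducer_1 from where it was at the start of the episode above 0.03 m).
It fails at once if the reducer 2 (bystander) is moved by more than 3 cm (distance of reducer_2 from where it was at the start of the episode above 0.03 m).
It fails at once if the screwdriver (bystander) is moved by more than 3 cm (distance of screwdriver from where it was at the start of the episode above 0.03 m).
It fails at once if the tin (bystander) is moved by more than 3 cm (distance of tin from where it was at the start of the episode above 0.03 m).
Of spindle_1, spindle_2, spindle_3, spindle_4 only 3 to 4 are there at a start; the rules pass over those that are not, and their reading is None.
Of rod_1, rod_2, rod_3 only 2 to 3 are there at a start; the rules pass over those that are not, and their reading is None.
At some moment in a run one of spindle_1, spindle_2, spindle_3, spindle_4 may be knocked a few centimetres aside while the robot is not near it.
Once in a run the grip may slacken for a moment while it holds something.
It also fails if it takes over 210 s, if anything falls off the work surface, if the arm or the gripper's body presses on something with over 40 N, if the wrist force passes 120 N, or if a joint passes its speed limit or range.

### The arm

A 6-joint arm with a two-finger parallel gripper is mounted at the origin on the work surface. World frame = base frame: x ahead of the robot, y to its left, z up, the work surface at z = 0. Lengths are in m, angles in rad, forces in N, time in s.
With the tool pointing down it reaches from about 0.275 to 0.975 m from the base axis. Payload 8.4 kg.
Tool frame: the origin (TCP) lies at the very end of the fingers, on their centre line; the grasp point (between the pads) lies 19 mm behind it; y points along the fingers, z is the direction in which the jaws open and shut, and the axes are right-handed (so a half turn about y gives the same grasp; the last joint's range is limited). The gripper opens to 92 mm and grips with 3 to 60 N. Pads are 20 mm wide; open, the fingers measure 128 mm over their backs; the gripper's body (75 mm by 189 mm) begins 69 mm behind the grasp point.
Start: joints at [1.236, 0.353, 1.633, -0, 1.155, -0.002], TCP at [0.204, 0.591, 0.215] pointing down, gripper open.
Joint ranges: [-2.63, 2.63], [-0.92, 2.1], [0.06, 2.66], [-1.3, 4.44], [0, 2.69], [-3.02, 3.02]. Speed limits (rad/s): [2.22, 2.22, 2.79, 3.14, 3.14, 3.14].

### API

Orientations are given as a rotation vector (axis times angle).
In Python, from plant import status, vision, bot, search_frame gives the robot as it stands.
- The arm moves only by the tool carry_out, never from a script. Its argument "steps" is a list of rows, each an object of numbers: "grip": the opening, from -1 (shut) to 1 (fully open); "tx", "ty", "tz": the shift along the tool's x, y, z in mm; "spin": the turn about the tool's y in degrees. In form: [{"grip": .., "tx": .., "ty": .., "tz": .., "spin": ..}, ...]. A call has 1 to 10 rows; each row shifts and turns the commanded pose from where the row before left it, along the tool's axes as they then stand; what a row does not reach is not made up. A row lasts 1/12 s, in which the tool goes at most 41.7 mm and 7.16 degrees, less where a joint would pass 70% of its speed; a pose out of reach is approached as far as the arm can. A call is refused whole if a number of a shift passes 41.7 or a number of a turn 7.16, either way. A call with a gripper value outside its range is refused whole. The fingers move at their own pace and stop on an object; "squeeze" is the grip in N (left out, the last holds). Time passes only in rows, so rows that do not move let the fingers close. It gives the time, the measured TCP pose, the force and the opening at its end, in the units of the state.
- status.sense(): the state, without advancing time (a new reading comes with each control period).
- vision.get_image(name): name is "side" or "top" or "wrist"; returns the picture (384x512x3 uint8, red, green, blue); there is no depth.
- vision.camera_params(name): a dict with "K" (3x3 intrinsics, pixels), "camera_from_world" (4x4, takes a point from world to camera coordinates); the wrist camera has in their place "tool_from_camera" (4x4, takes a point from camera to tool coordinates, whose origin is the TCP and whose axes are the tool frame's). Camera axes: x right, y up, looking along -z (the intrinsics and any distortion apply to the point x, -y, -z); pixel columns grow to the right and rows downward; lengths in m; the calibration is good to about 2 mm. A picture is of the moment at which its call begins: read the wrist's pose just before it. camera_params takes no time and is no camera call.
- bot.finish_job(): hands the job in, once; it reports no verdict.
Trained networks look in the newest picture that a camera, given by its name, has taken for a name from the list of things; names that differ only in an ending like _2 or _b are one class to them, and where a whole thing is asked for, a point or a joint stands for the part that bears it (a point fixed in the world has none). Each returns a list of dicts, best first, with "score" (0 to 1); they miss things now and then, are a little off and sometimes report something else, mostly with a low value. They report only what shows in the picture. A call takes as long as a camera call. They do not tell look-alikes from the thing itself.
- search_frame(camera, target): "xy" ([column, row] in pixels, amid what is visible of it).
The state is a dict: "time": time; "joint_positions": joint angles; "joint_vel": joint speeds; "tau": joint torques, N m; "position": TCP position; "tool_rot": TCP orientation; "ft_force": force on the tool from outside, world axes, zero at the start; "torque": the same for the moment, N m; "gripper_width": finger opening in m.
Only numpy, scipy, OpenCV 4.12 (cv2) and the standard library are available. Lean on these libraries where they do the work, as an engineer would, in place of code of your own. Each camera call takes 0.05 s, during which the arm holds its last target.

## Working session

There is one attempt and no reset: what is moved stays moved. The work goes in short steps, Python scripts to look and compute and a tool call to move; the robot and the scene stay as the last step left them, time stands still between calls to the robot, and variables do not carry over. Pictures are saved under pics/ and viewed, and the job is handed in when it is done.

Besides the shell and the picture viewer there is one more tool, called after "Request:" in YAML: its name, and indented under it one key for each argument. carry_out: Moves the arm, as the interface text tells. Its arguments: {"type":"object","properties":{"steps":{"type":"array"},"squeeze":{"type":"number"}},"required":["steps"]}

```bash
ls; mkdir -p pics; python3 - <<'E'
from plant import status, vision, bot, search_frame
import cv2, numpy as np
s=status.sense(); print(s)
for n in ["side","top","wrist"]:
    im=vision.get_image(n); cv2.imwrite(f"pics/{n}0.png",im[:,:,::-1]); 
    p=vision.camera_params(n); print(n,{k:np.round(v,4).tolist() if not isinstance(v,str) else v for k,v in p.items()})
E
```

```text
pics
{'time': 0.0, 'joint_positions': array([ 1.23559275e+00,  3.53647446e-01,  1.63412045e+00, -3.59009234e-05,
        1.15522829e+00, -2.37963344e-03]), 'joint_vel': array([ 0.00156639,  0.00094327,  0.00075434, -0.00121036, -0.0009427 ,
        0.00019324]), 'tau': array([-2.64934628e-03, -5.93833888e+01, -3.34220731e+01,  6.94712391e-02,
        2.31162203e-02, -1.33639555e-04]), 'position': array([0.20403008, 0.59022923, 0.21387   ]), 'tool_rot': array([-1.55636381,  0.26137997, -0.26105918]), 'ft_force': array([ 1.03069986, -0.19199025,  0.4765999 ]), 'torque': array([ 0.01576931, -0.03194423,  0.04754916]), 'gripper_width': 0.09193443642374344}
side {'K': [[382.6149, 0.0, 253.4893], [0.0, 382.6149, 196.8245], [0.0, 0.0, 1.0]], 'camera_from_world': [[0.8719, -0.4897, -0.0016, -0.4278], [0.2622, 0.4641, 0.846, -0.2016], [-0.4135, -0.7381, 0.5331, -0.9529], [0.0, 0.0, 0.0, 1.0]]}
top {'K': [[446.0893, 0.0, 252.7663], [0.0, 446.0893, 184.7242], [0.0, 0.0, 1.0]], 'camera_from_world': [[0.0186, -0.9997, 0.0128, 0.0094], [0.9896, 0.0203, 0.1424, -0.5048], [-0.1426, 0.01, 0.9897, -1.1527], [0.0, 0.0, 0.0, 1.0]]}
wrist {'K': [[324.1726, 0.0, 255.133], [0.0, 324.1726, 193.7827], [0.0, 0.0, 1.0]], 'tool_from_camera': [[-0.0006, -0.9587, -0.2844, -0.0805], [0.0001, 0.2844, -0.9587, -0.1698], [1.0, -0.0006, -0.0001, -0.0002], [0.0, 0.0, 0.0, 1.0]]}
```

View pics/top0.png

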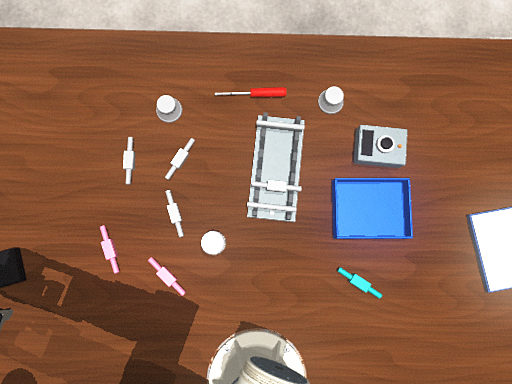

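View pics/side0.png

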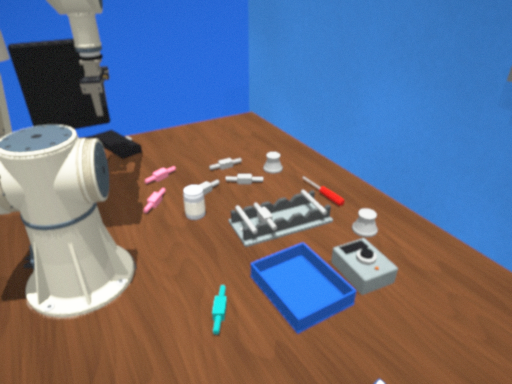

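View pics/wrist0.png

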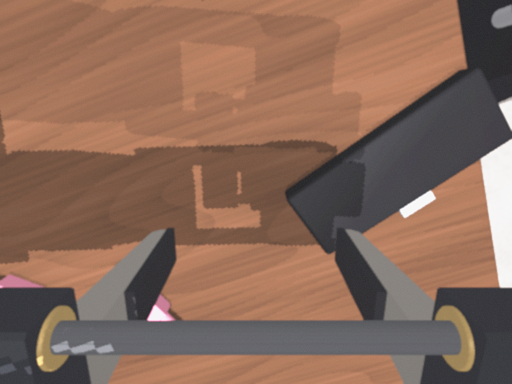

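```bash
cat > h.py <<'E'
from plant import status, vision, bot, search_frame
import cv2, numpy as np
from scipy.spatial.transform import Rotation as R
def fixed_T(n):
    p=vision.camera_params(n); return np.array(p["K"]),np.array(p["camera_from_world"])
def cam(n,s=None):
    p=vision.camera_params(n)
    K=np.array(p["K"])
    if n=="wrist":
        s=s or status.sense()
        T=np.eye(4);T[:3,:3]=R.from_rotvec(s["tool_rot"]).as_matrix();T[:3,3]=s["position"]
        return K,np.linalg.inv(T@np.array(p["tool_from_camera"]))
    return K,np.array(p["camera_from_world"])
def unproj(c,uv,z):
    K,C=c; uv=np.asarray(uv,float).reshape(-1,2)
    d=np.c_[(uv[:,0]-K[0,2])/K[0,0],-(uv[:,1]-K[1,2])/K[1,1],-np.ones(len(uv))]
    W=np.linalg.inv(C); D=d@W[:3,:3].T; o=W[:3,3]
    return o+D*((z-o[2])/D[:,2])[:,None]
def proj(c,P):
    K,C=c; P=np.asarray(P,float).reshape(-1,3); q=P@C[:3,:3].T+C[:3,3]
    return np.c_[K[0,0]*q[:,0]/-q[:,2]+K[0,2],K[1,1]*-q[:,1]/-q[:,2]+K[1,2]]
def shot(n,fn=None,scale=1,crop=None):
    s=status.sense(); im=vision.get_image(n); c=cam(n,s)
    if fn:
        o=im[:,:,::-1]
        if crop: o=o[crop[1]:crop[3],crop[0]:crop[2]]
        cv2.imwrite("pics/"+fn,cv2.resize(o,None,fx=scale,fy=scale,interpolation=cv2.INTER_CUBIC))
    return im,c
def tool(s=None):
    s=s or status.sense()
    return np.array(s["position"]),R.from_rotvec(s["tool_rot"]).as_matrix()
def yawjaw(M): return np.degrees(np.arctan2(M[1,2],M[0,2]))
def plan(x,y,z,jaw=None):
    """jaw: wanted world angle (deg, mod 180) of the jaw-opening (tool z) axis"""
    p,M=tool(); d=np.array([x,y,z])-p
    out=dict(tip=np.round(M.T@d*1000,1).tolist(),pos=np.round(p,4).tolist(),jaw=round(yawjaw(M),1),ydir=np.round(M[:,1],3).tolist(),w=round(status.sense()["gripper_width"],4))
    if jaw is not None:
        e=(jaw-yawjaw(M)+90)%180-90
        # spin about tool y; y points down so world yaw change = -spin
        out["spin"]=round(-e,1)
    print(out); return out
E
python3 - <<'E'
from h import *
p,M=tool(); print(np.round(M,3)); s=status.sense(); print(s['time'])
im=vision.get_image("top"); c=cam("top")
hsv=cv2.cvtColor(im,cv2.COLOR_RGB2HSV)
m=((hsv[:,:,1]<60)&(hsv[:,:,2]>110)).astype(np.uint8)
m[:60]=0
n,l,st,ce=cv2.connectedComponentsWithStats(m)
for i in range(1,n):
    if st[i,4]<60: continue
    ys,xs=np.where(l==i)
    pts=np.c_[xs,ys]; r=cv2.minAreaRect(pts.astype(np.float32))
    W=unproj(c,pts,0.013)[:,:2]; mu=W.mean(0); rw=cv2.minAreaRect((W*1000).astype(np.float32))
    w,v=np.linalg.eigh(np.cov((W-mu).T)); a=np.degrees(np.arctan2(v[1,1],v[0,1]))
    print(i,st[i].tolist(),np.round(mu,3),np.round(rw[0],0),np.round(rw[1],0),"ang",round(a,1))
for n in ["spindle_1","rod_1","fixture","crate","console","start_top","tin","reducer_1"]:
    print(n,[(round(d["score"],2),np.round(d["xy"]).tolist()) for d in search_frame("top",n)])
o=cv2.resize(im[80:250,90:320,::-1],None,fx=3.4,fy=3.4,interpolation=cv2.INTER_CUBIC);cv2.imwrite("pics/z.png",o)
o=cv2.resize(im[90:250,320:430,::-1],None,fx=3.4,fy=3.4,interpolation=cv2.INTER_CUBIC);cv2.imwrite("pics/z2.png",o)
E
```

```text
[[ 0.945 -0.     0.327]
 [-0.327 -0.001  0.945]
 [-0.    -1.    -0.001]]
0.15
1 [318, 86, 26, 28, 534] [ 0.752 -0.196] [ 754. -194.] [70. 79.] ang 150.8
2 [215, 92, 35, 3, 82] [0.766 0.083] [766.  82.] [ 6. 95.] ang 93.3
3 [156, 95, 26, 28, 545] [0.717 0.258] [717. 257.] [78. 70.] ang -150.4
4 [247, 112, 58, 110, 4420] [ 0.553 -0.042] [562. -47.] [142. 295.] ang 175.1
5 [357, 125, 51, 40, 1377] [ 0.626 -0.343] [ 627. -337.] [134. 104.] ang 87.5
6 [123, 137, 12, 48, 346] [0.569 0.36 ] [568. 361.] [131.  30.] ang -179.3
7 [165, 138, 30, 42, 348] [0.577 0.222] [577. 222.] [ 31. 132.] ang 148.9
12 [165, 190, 19, 47, 361] [0.427 0.229] [427. 230.] [131.  28.] ang -160.7
16 [471, 208, 41, 84, 2506] [ 0.354 -0.635] [ 346. -648.] [208. 114.] ang -178.1
19 [101, 226, 17, 47, 246] [0.328 0.4  ] [328. 401.] [128.  24.] ang -159.1
21 [201, 231, 25, 24, 480] [0.35  0.123] [350. 122.] [61. 64.] ang 82.2
31 [149, 259, 27, 27, 220] [0.266 0.25 ] [274. 259.] [86. 24.] ang 46.1
50 [207, 329, 99, 55, 3562] [0.056 0.011] [63.  2.] [133. 251.] ang 98.5
spindle_1 [(0.95, [127.0, 160.0]), (0.92, [276.0, 186.0]), (0.87, [360.0, 284.0]), (0.8, [166.0, 273.0]), (0.74, [180.0, 158.0]), (0.7, [110.0, 249.0]), (0.63, [172.0, 216.0])]
rod_1 [(0.56, [277.0, 124.0]), (0.54, [271.0, 209.0])]
fixture [(0.92, [272.0, 162.0])]
crate [(0.55, [372.0, 208.0])]
console [(0.94, [377.0, 144.0])]
start_top [(0.55, [384.0, 141.0]), (0.31, [213.0, 237.0])]
tin [(0.83, [212.0, 242.0]), (0.42, [180.0, 158.0])]
reducer_1 [(0.95, [331.0, 100.0]), (0.7, [168.0, 110.0]), (0.39, [278.0, 124.0])]
```

View pics/z.png

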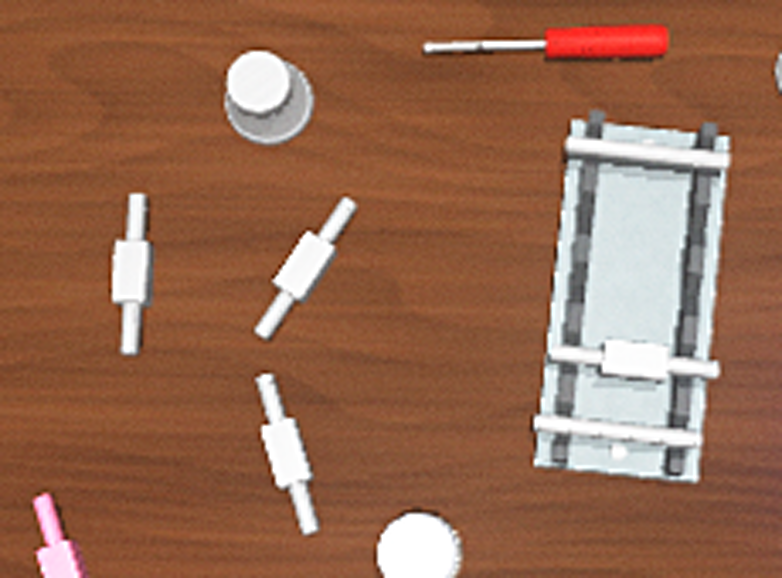

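```bash
python3 - <<'E'
from h import *
plan(0.66,-0.05,0.27,85)
E
```

```text
{'tip': [640.1, -55.4, -456.7], 'pos': [0.2042, 0.5907, 0.2146], 'jaw': np.float64(70.9), 'ydir': [0.0, -0.0, -1.0], 'w': 0.0922, 'spin': np.float64(-14.1)}
```

Request:
carry_out:
  steps:
    - {"tx":32,"ty":-5,"tz":-22.8}
    - {"tx":32,"ty":-5,"tz":-22.8}
    - {"tx":32,"ty":-5,"tz":-22.8}
    - {"tx":32,"ty":-5,"tz":-22.8}
    - {"tx":32,"ty":-5,"tz":-22.8}
    - {"tx":32,"ty":-5,"tz":-22.8}
    - {"tx":32,"ty":-5,"tz":-22.8}
    - {"tx":32,"ty":-5,"tz":-22.8}
    - {"tx":32,"ty":-5,"tz":-22.8}
    - {"tx":32,"ty":-5,"tz":-22.8}

```text
validation failed for argument at $.st...
```

Request:
carry_out:
  steps:
    - {"tx":32,"tz":-22.8}
    - {"tx":32,"tz":-22.8}
    - {"tx":32,"tz":-22.8}
    - {"tx":32,"tz":-22.8}
    - {"tx":32,"tz":-22.8}
    - {"tx":32,"tz":-22.8}
    - {"tx":32,"tz":-22.8}
    - {"tx":32,"tz":-22.8}
    - {"spin":-7}
    - {"spin":-7}

```text
validation failed for argument at $.st...
```

Request:
carry_out:
  steps:
    - {"tx":0}
    - {"tx":0}

```text
validation failed for argument at $.st...
```

```bash
python3 - <<'E'
from h import *
plan(0.66,-0.05,0.27,85)
shot("wrist","w1.png"); shot("top","t1.png")
for n in ["rod_1","spindle_5","fixture"]:
    print(n,[(round(d["score"],2),np.round(d["xy"]).tolist()) for d in search_frame("wrist",n)])
E
```

```text
{'tip': [640.1, -55.4, -456.7], 'pos': [0.2042, 0.5907, 0.2146], 'jaw': np.float64(70.9), 'ydir': [0.0, -0.0, -1.0], 'w': 0.0922, 'spin': np.float64(-14.1)}
rod_1 []
spindle_5 [(0.7, [161.0, 311.0]), (0.61, [17.0, 282.0])]
fixture []
```

View pics/w1.png

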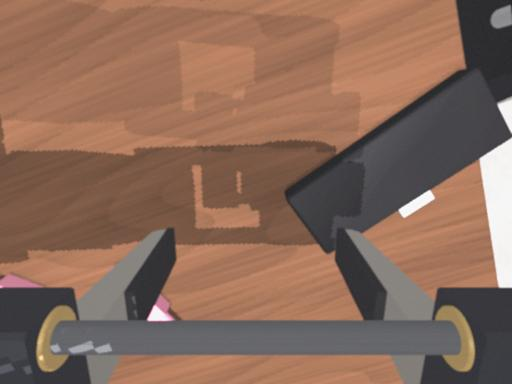

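View pics/t1.png

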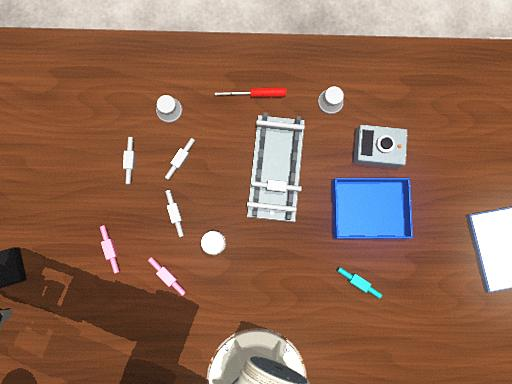

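The calls were refused: every key in a row seems to be required. I'll give full rows.

Request:
carry_out:
  steps:
    - {"grip":1,"tx":32,"ty":-5,"tz":-22.8,"spin":0}
    - {"grip":1,"tx":32,"ty":-5,"tz":-22.8,"spin":0}
    - {"grip":1,"tx":32,"ty":-5,"tz":-22.8,"spin":0}
    - {"grip":1,"tx":32,"ty":-5,"tz":-22.8,"spin":0}
    - {"grip":1,"tx":32,"ty":-5,"tz":-22.8,"spin":0}
    - {"grip":1,"tx":32,"ty":-5,"tz":-22.8,"spin":0}
    - {"grip":1,"tx":32,"ty":-5,"tz":-22.8,"spin":0}
    - {"grip":1,"tx":32,"ty":-5,"tz":-22.8,"spin":0}
    - {"grip":1,"tx":32,"ty":-5,"tz":-22.8,"spin":0}
    - {"grip":1,"tx":32,"ty":-5,"tz":-22.8,"spin":0}

```text
time: 1.68
position: [0.4329, 0.269, 0.2651]
tool_rot: [-1.555, 0.261, -0.261]
ft_force: [0.7, 1.0, 0.6]
gripper_width: 0.0918
```

Request:
carry_out:
  steps:
    - {"grip":1,"tx":32,"ty":0,"tz":-22.8,"spin":0}
    - {"grip":1,"tx":32,"ty":0,"tz":-22.8,"spin":0}
    - {"grip":1,"tx":32,"ty":0,"tz":-22.8,"spin":0}
    - {"grip":1,"tx":32,"ty":0,"tz":-22.8,"spin":0}
    - {"grip":1,"tx":32,"ty":0,"tz":-22.8,"spin":0}
    - {"grip":1,"tx":32,"ty":0,"tz":-22.8,"spin":0}
    - {"grip":1,"tx":32,"ty":0,"tz":-22.8,"spin":0}
    - {"grip":1,"tx":32,"ty":0,"tz":-22.8,"spin":0}
    - {"grip":1,"tx":0,"ty":0,"tz":0,"spin":-7}
    - {"grip":1,"tx":0,"ty":0,"tz":0,"spin":-7}

```text
time: 2.52
position: [0.6155, 0.0124, 0.2642]
tool_rot: [-1.57, 0.068, -0.068]
ft_force: [0.2, -0.5, 0.1]
gripper_width: 0.0919
```

Request:
carry_out:
  steps:
    - {"grip":1,"tx":0,"ty":0,"tz":0,"spin":0}
    - {"grip":1,"tx":0,"ty":0,"tz":0,"spin":0}

```text
time: 2.68
position: [0.6144, 0.0146, 0.2645]
tool_rot: [-1.57, 0.073, -0.072]
ft_force: [1.1, -0.1, -0.1]
gripper_width: 0.0922
```

```bash
python3 - <<'E'
from h import *
plan(0.66,-0.05,0.27,85)
shot("wrist","w1.png"); shot("top","t1.png")
for n in ["rod_1","spindle_5","fixture"]:
    print(n,[(round(d["score"],2),np.round(d["xy"]).tolist()) for d in search_frame("wrist",n)])
E
```

```text
{'tip': [51.3, -5.5, -60.1], 'pos': [0.6144, 0.0146, 0.2645], 'jaw': np.float64(84.7), 'ydir': [-0.0, 0.0, -1.0], 'w': 0.0922, 'spin': np.float64(-0.3)}
rod_1 [(0.76, [205.0, 213.0]), (0.56, [195.0, 20.0]), (0.2, [204.0, 121.0])]
spindle_5 [(0.77, [195.0, 73.0]), (0.67, [509.0, 106.0])]
fixture [(0.92, [210.0, 122.0])]
```

View pics/w1.png

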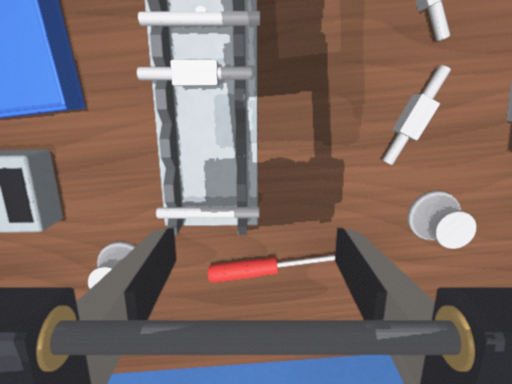

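View pics/t1.png

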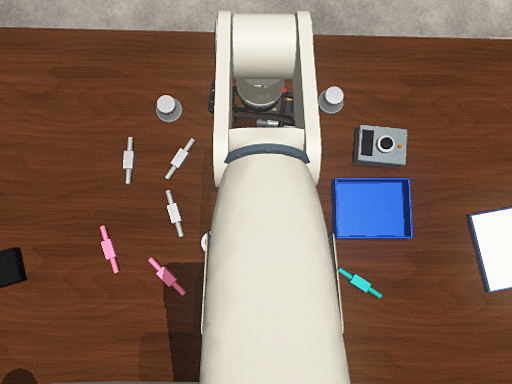

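```bash
python3 - <<'E'
from h import *
im=cv2.imread("pics/w1.png")
o=im[0:240,120:280]; o=cv2.resize(o,None,fx=2.5,fy=2.5,interpolation=cv2.INTER_CUBIC); cv2.imwrite("pics/w1z.png",o)
t=cv2.imread("pics/top0.png"); o=cv2.resize(t[105:230,235:320],None,fx=4.5,fy=4.5,interpolation=cv2.INTER_CUBIC); cv2.imwrite("pics/t0z.png",o)
E
```

```text
(no output)
```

View pics/w1z.png

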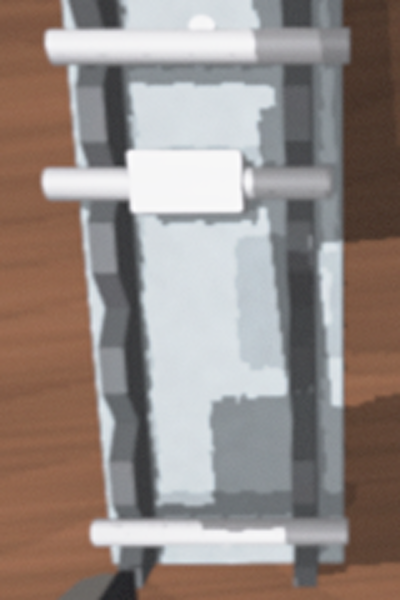

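View pics/t0z.png

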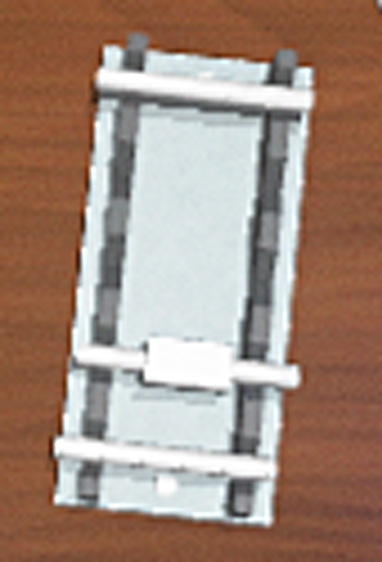

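```bash
python3 - <<'E'
from h import *
from scipy.optimize import least_squares
def fit(c,B,S):
    # B: list (uv, fx,fy,z) ; S: (uv1,uv2,station x)
    def pt(p,P):
        ca,sa=np.cos(p[2]),np.sin(p[2]);P=np.asarray(P,float).reshape(-1,3)
        return np.c_[p[0]+ca*P[:,0]-sa*P[:,1],p[1]+sa*P[:,0]+ca*P[:,1],P[:,2]]
    def loc(p,uv,z):
        W=unproj(c,uv,z)-[p[0],p[1],0]; ca,sa=np.cos(p[2]),np.sin(p[2])
        return np.c_[ca*W[:,0]+sa*W[:,1],-sa*W[:,0]+ca*W[:,1]]
    def res(p):
        r=[]
        for uv,x,y,z in B: r+=list((loc(p,uv,z)[0]-[x,y])*1000)
        for a,b,x in S:
            L=loc(p,[a,b],.043); r+=list((L[:,0]-x)*1000)
        return r
    f=least_squares(res,[.55,-.05,-.09],loss="soft_l1",f_scale=2)
    print(np.round(f.x[:2],4),"yaw",round(np.degrees(f.x[2]),2)); print(np.round(res(f.x),1))
    for a,b,x in S: print("rod at",x,"ends fixture",np.round(loc(f.x,[a,b],.043)*1000,1).tolist())
    return f.x
z=lambda u,v:(u/4.5+235,v/4.5+105)
c=cam("top")
fit(c,[(z(105,47),.1425,.065,.01),(z(313,68),.1425,-.065,.01),(z(55,502),-.1425,.065,.01),(z(270,522),-.1425,-.065,.01)],
 [(z(97,80),z(313,98),.112),(z(55,447),z(275,468),-.112),(z(75,353),z(300,377),-.056)])
w=lambda u,v:(u/2.5+120,v/2.5)
c=cam("wrist")
fit(c,[(w(112,563),.1425,-.065,.01),(w(343,563),.1425,.065,.01)],
 [(w(92,531),w(348,531),.112),(w(45,46),w(350,46),-.112),(w(42,183),w(332,181),-.056)])
c=cam("top"); print("btn",unproj(c,(386,143),.06))
E
```

```text
[ 0.5573 -0.0447] yaw -4.88
[-1.2 -0.8 -0.7 -0.3  0.4  0.2  2.   0.9 -1.7  1.2 -0.5  0.8  0.  -0.2]
rod at 0.112 ends fixture [[110.3, 66.6], [113.2, -63.6]]
rod at -0.112 ends fixture [[-112.5, 68.4], [-111.2, -60.9]]
rod at -0.056 ends fixture [[-56.0, 62.5], [-56.2, -70.7]]
[ 0.5578 -0.0426] yaw -5.01
[ 0.2  0.   0.3 -0.  -0.3 -0.2  0.2  0.4  0.  -0.6]
rod at 0.112 ends fixture [[111.7, -63.9], [111.8, 67.3]]
rod at -0.112 ends fixture [[-111.8, -64.7], [-111.6, 67.7]]
rod at -0.056 ends fixture [[-56.0, -71.9], [-56.6, 59.7]]
btn [[ 0.62029789 -0.33231165  0.06      ]]
```

Request:
carry_out:
  steps:
    - {"grip":1,"tx":0,"ty":8,"tz":0,"spin":7.1}
    - {"grip":1,"tx":0,"ty":8,"tz":0,"spin":7.1}
    - {"grip":1,"tx":0,"ty":8,"tz":0,"spin":7.1}
    - {"grip":1,"tx":0,"ty":8,"tz":0,"spin":7.1}
    - {"grip":1,"tx":0,"ty":8,"tz":0,"spin":7.1}
    - {"grip":1,"tx":0,"ty":8,"tz":0,"spin":7.1}
    - {"grip":1,"tx":0,"ty":8,"tz":0,"spin":7.1}
    - {"grip":1,"tx":0,"ty":8,"tz":0,"spin":7.1}
    - {"grip":1,"tx":0,"ty":8,"tz":0,"spin":7.1}
    - {"grip":1,"tx":0,"ty":8,"tz":0,"spin":7.1}

```text
time: 3.77
position: [0.6145, 0.015, 0.1843]
tool_rot: [-1.312, 1.033, -1.034]
ft_force: [-0.7, 0.1, -0.2]
gripper_width: 0.0917
```

Request:
carry_out:
  steps:
    - {"grip":0,"tx":0,"ty":8,"tz":0,"spin":7.1}
    - {"grip":0,"tx":0,"ty":8,"tz":0,"spin":7.1}
    - {"grip":0,"tx":0,"ty":0,"tz":0,"spin":4.5}
    - {"grip":0,"tx":0,"ty":0,"tz":0,"spin":0}
    - {"grip":0,"tx":0,"ty":0,"tz":0,"spin":0}

```text
time: 4.18
position: [0.6145, 0.0149, 0.1687]
tool_rot: [-1.17, 1.268, -1.269]
ft_force: [0.1, 0.4, -0.5]
gripper_width: 0.0605
```

```bash
cat >> h.py <<'E'
FX=np.array([0.5577,-0.0432]); FY=np.radians(-4.95)
def fw(x,y):
    return FX+[np.cos(FY)*x-np.sin(FY)*y,np.sin(FY)*x+np.cos(FY)*y]
def look(n="wrist",fn=None,names=("rod_1","spindle_1")):
    im,c=shot(n,fn)
    for k in names:
        print(k,[(round(d["score"],2),np.round(d["xy"]).tolist()) for d in search_frame(n,k)])
    return im,c
E
python3 - <<'E'
from h import *
print(status.sense()["joint_positions"])
print(fw(.112,.0))
plan(*fw(.112,.002),0.12,-4.95)
shot("wrist","w2.png"); c=cam("top")
print(unproj(c,[(332,178),(410,177),(413,240),(334,240)],.045))
E
```

```text
[ 2.18467015e-02  3.82786544e-01  1.69922525e+00 -5.08256964e-05
  1.05942685e+00  1.02668741e-01]
[ 0.66928228 -0.05286407]
{'tip': [61.1, 48.7, 60.0], 'pos': [0.6145, 0.0149, 0.1687], 'jaw': np.float64(-4.6), 'ydir': [0.0, -0.0, -1.0], 'w': 0.0605, 'spin': np.float64(0.3)}
[[ 0.52559208 -0.19075213  0.045     ]
 [ 0.53259477 -0.39897659  0.045     ]
 [ 0.36605413 -0.40154789  0.045     ]
 [ 0.36215074 -0.19487398  0.045     ]]
```

View pics/w2.png

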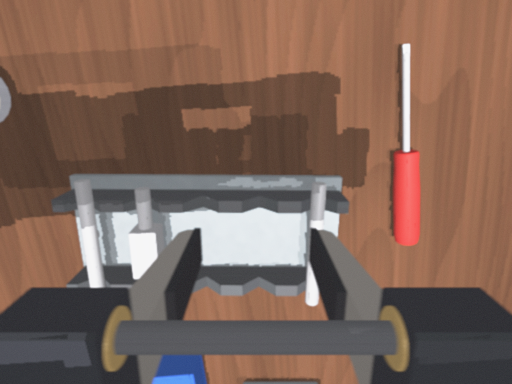

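Request:
carry_out:
  steps:
    - {"grip":0,"tx":30.5,"ty":15,"tz":30,"spin":0.3}
    - {"grip":0,"tx":30.5,"ty":15,"tz":30,"spin":0}
    - {"grip":0,"tx":0,"ty":30,"tz":0,"spin":0}
    - {"grip":0,"tx":0,"ty":28,"tz":0,"spin":0}
    - {"grip":0,"tx":0,"ty":0,"tz":0,"spin":0}
    - {"grip":0,"tx":0,"ty":0,"tz":0,"spin":0}

```text
time: 4.73
position: [0.6635, -0.0458, 0.0822]
tool_rot: [-1.169, 1.275, -1.272]
ft_force: [0.5, 0.2, 0.2]
gripper_width: 0.0456
```

```bash
python3 - <<'E'
from h import *
plan(*fw(.112,.002),0.023,-4.95)
shot("wrist","w3.png")
E
```

```text
{'tip': [4.5, 59.1, 6.5], 'pos': [0.6635, -0.0458, 0.0822], 'jaw': np.float64(-5.0), 'ydir': [-0.003, 0.0, -1.0], 'w': 0.0456, 'spin': np.float64(-0.0)}
```

View pics/w3.png

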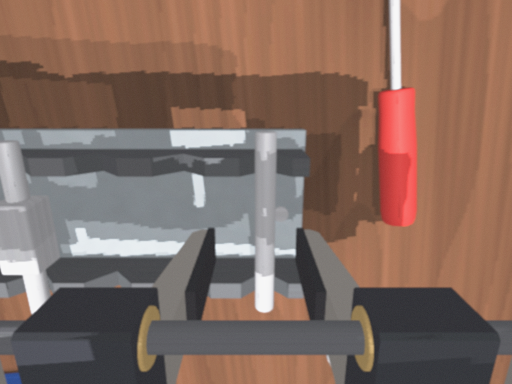

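Request:
carry_out:
  steps:
    - {"grip":0,"tx":4.5,"ty":10,"tz":6.5,"spin":0}
    - {"grip":0,"tx":0,"ty":25,"tz":0,"spin":0}
    - {"grip":0,"tx":0,"ty":24,"tz":0,"spin":0}
    - {"grip":0,"tx":0,"ty":0,"tz":0,"spin":0}
    - {"grip":0,"tx":0,"ty":0,"tz":0,"spin":0}
    - {"grip":-1,"tx":0,"ty":0,"tz":0,"spin":0}
    - {"grip":-1,"tx":0,"ty":0,"tz":0,"spin":0}
    - {"grip":-1,"tx":0,"ty":0,"tz":0,"spin":0}
    - {"grip":-1,"tx":0,"ty":0,"tz":0,"spin":0}
    - {"grip":-1,"tx":0,"ty":0,"tz":0,"spin":0}
  squeeze: 40

```text
time: 5.62
position: [0.6699, -0.0509, 0.0247]
tool_rot: [-1.167, 1.275, -1.273]
ft_force: [-12.7, 0.9, 9.7]
gripper_width: 0.0145
```

```bash
python3 - <<'E'
from h import *
plan(*fw(.112,.002),0.023,-4.95)
plan(.46,-.297,0.15,0)
E
```

```text
{'tip': [0.0, 1.7, -0.5], 'pos': [0.6699, -0.0509, 0.0247], 'jaw': np.float64(-5.1), 'ydir': [-0.002, 0.0, -1.0], 'w': 0.0145, 'spin': np.float64(-0.1)}
{'tip': [263.7, -125.0, -187.6], 'pos': [0.6699, -0.0509, 0.0247], 'jaw': np.float64(-5.1), 'ydir': [-0.002, 0.0, -1.0], 'w': 0.0145, 'spin': np.float64(-5.1)}
```

Request:
carry_out:
  steps:
    - {"grip":-1,"tx":0,"ty":-25,"tz":0,"spin":0}
    - {"grip":-1,"tx":0,"ty":-35,"tz":0,"spin":0}
    - {"grip":-1,"tx":0,"ty":-35,"tz":0,"spin":0}
    - {"grip":-1,"tx":0,"ty":-10,"tz":0,"spin":0}
    - {"grip":-1,"tx":30,"ty":0,"tz":-21,"spin":0}
    - {"grip":-1,"tx":30,"ty":0,"tz":-21,"spin":0}
    - {"grip":-1,"tx":30,"ty":0,"tz":-21,"spin":0}
    - {"grip":-1,"tx":30,"ty":0,"tz":-21,"spin":0}
    - {"grip":-1,"tx":30,"ty":0,"tz":-21,"spin":0}
    - {"grip":-1,"tx":30,"ty":0,"tz":-21,"spin":0}

```text
time: 6.45
position: [0.5277, -0.22, 0.1286]
tool_rot: [-1.167, 1.274, -1.273]
ft_force: [0.7, -0.2, -1.6]
gripper_width: 0.0126
```

Request:
carry_out:
  steps:
    - {"grip":-1,"tx":30,"ty":0,"tz":-21,"spin":0}
    - {"grip":-1,"tx":30,"ty":0,"tz":-21,"spin":0}
    - {"grip":-1,"tx":20,"ty":0,"tz":-15,"spin":0}
    - {"grip":-1,"tx":0,"ty":0,"tz":0,"spin":-5}
    - {"grip":-1,"tx":0,"ty":0,"tz":0,"spin":0}

```text
time: 6.87
position: [0.4641, -0.2947, 0.1287]
tool_rot: [-1.209, 1.21, -1.209]
ft_force: [-0.8, -0.3, -1.2]
gripper_width: 0.0127
```

```bash
python3 - <<'E'
from h import *
plan(.47,-.297,0.010,0)
im,c=shot("wrist","w4.png")
E
```

```text
{'tip': [2.3, 118.7, 5.9], 'pos': [0.4641, -0.2947, 0.1287], 'jaw': np.float64(-0.0), 'ydir': [-0.001, 0.0, -1.0], 'w': 0.0127, 'spin': np.float64(-0.0)}
```

View pics/w4.png

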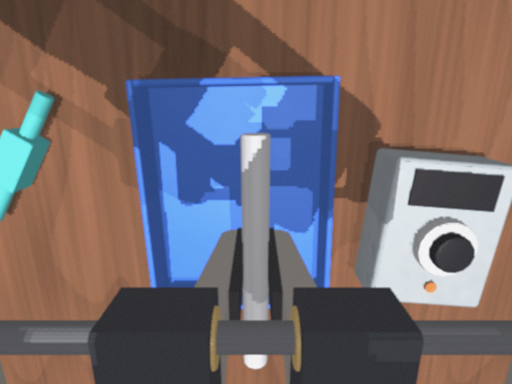

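Request:
carry_out:
  steps:
    - {"grip":-1,"tx":2,"ty":30,"tz":3,"spin":0}
    - {"grip":-1,"tx":0,"ty":30,"tz":2,"spin":0}
    - {"grip":-1,"tx":0,"ty":30,"tz":0,"spin":0}
    - {"grip":-1,"tx":0,"ty":26,"tz":0,"spin":0}
    - {"grip":-1,"tx":0,"ty":0,"tz":0,"spin":0}
    - {"grip":-0.4,"tx":0,"ty":0,"tz":0,"spin":0}
    - {"grip":-0.4,"tx":0,"ty":0,"tz":0,"spin":0}
    - {"grip":-0.4,"tx":0,"ty":0,"tz":0,"spin":0}
    - {"grip":-0.4,"tx":0,"ty":-30,"tz":0,"spin":0}
    - {"grip":-0.4,"tx":0,"ty":-40,"tz":0,"spin":0}

```text
time: 7.75
position: [0.4692, -0.2948, 0.0829]
tool_rot: [-1.209, 1.213, -1.207]
ft_force: [1.6, -1.0, 0.2]
gripper_width: 0.0276
```

Request:
carry_out:
  steps:
    - {"grip":-0.4,"tx":0,"ty":-40,"tz":0,"spin":0}
    - {"grip":-0.4,"tx":0,"ty":-20,"tz":0,"spin":5}
    - {"grip":-0.4,"tx":0,"ty":0,"tz":0,"spin":0}

```text
time: 8.0
position: [0.474, -0.2979, 0.1502]
tool_rot: [-1.16, 1.268, -1.287]
ft_force: [0.7, 0.3, -0.4]
gripper_width: 0.0275
```

```bash
python3 - <<'E'
from h import *
plan(*fw(-.112,.002),0.13,-4.95)
im,c=shot("wrist","w5.png")
E
```

```text
{'tip': [-262.7, 18.3, -52.6], 'pos': [0.474, -0.2979, 0.1502], 'jaw': np.float64(-5.4), 'ydir': [0.01, -0.006, -1.0], 'w': 0.0275, 'spin': np.float64(-0.4)}
```

View pics/w5.png

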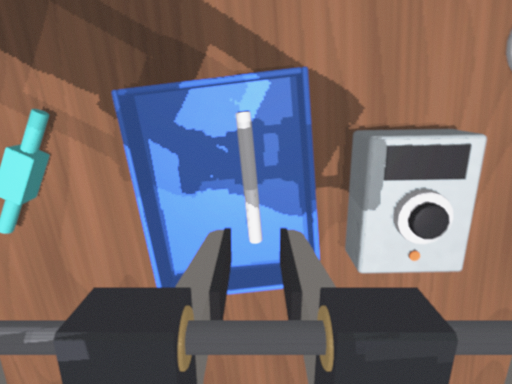

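Request:
carry_out:
  steps:
    - {"grip":-0.15,"tx":-38,"ty":0,"tz":-7.6,"spin":0}
    - {"grip":-0.15,"tx":-38,"ty":0,"tz":-7.6,"spin":0}
    - {"grip":-0.15,"tx":-38,"ty":0,"tz":-7.6,"spin":0}
    - {"grip":-0.15,"tx":-38,"ty":0,"tz":-7.6,"spin":0}
    - {"grip":-0.15,"tx":-38,"ty":0,"tz":-7.6,"spin":0}
    - {"grip":-0.15,"tx":-38,"ty":8,"tz":-7.6,"spin":0}
    - {"grip":-0.15,"tx":-35,"ty":8,"tz":-7,"spin":0}
    - {"grip":-0.15,"tx":0,"ty":20,"tz":0,"spin":0}
    - {"grip":-0.15,"tx":0,"ty":20,"tz":0,"spin":0}
    - {"grip":-0.15,"tx":0,"ty":0,"tz":0,"spin":0}

```text
time: 8.88
position: [0.4386, -0.0282, 0.0842]
tool_rot: [-1.171, 1.276, -1.269]
ft_force: [-0.9, -0.6, -0.1]
gripper_width: 0.039
```

Request:
carry_out:
  steps:
    - {"grip":-0.15,"tx":0,"ty":0,"tz":0,"spin":0}

```text
time: 8.97
position: [0.4401, -0.029, 0.0863]
tool_rot: [-1.169, 1.275, -1.272]
ft_force: [0.4, -0.8, 0.4]
gripper_width: 0.0391
```

```bash
python3 - <<'E'
from h import *
plan(*fw(-.112,.002),0.023,-4.95)
im,c=shot("wrist","w6.png")
E
```

```text
{'tip': [2.0, 63.3, 6.6], 'pos': [0.4401, -0.029, 0.0863], 'jaw': np.float64(-5.0), 'ydir': [-0.003, 0.0, -1.0], 'w': 0.0391, 'spin': np.float64(-0.0)}
```

View pics/w6.png

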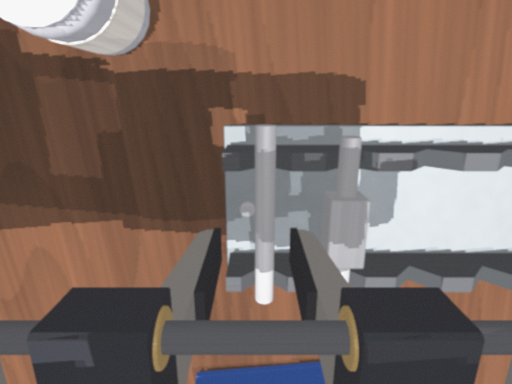

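Request:
carry_out:
  steps:
    - {"grip":-0.15,"tx":2,"ty":5,"tz":6,"spin":0}
    - {"grip":-0.15,"tx":0,"ty":20,"tz":0,"spin":0}
    - {"grip":-0.15,"tx":0,"ty":20,"tz":0,"spin":0}
    - {"grip":-0.15,"tx":0,"ty":17,"tz":0,"spin":0}
    - {"grip":-0.15,"tx":0,"ty":0,"tz":0,"spin":0}
    - {"grip":-0.15,"tx":0,"ty":0,"tz":0,"spin":0}
    - {"grip":-1,"tx":0,"ty":0,"tz":0,"spin":0}
    - {"grip":-1,"tx":0,"ty":0,"tz":0,"spin":0}
    - {"grip":-1,"tx":0,"ty":0,"tz":0,"spin":0}
    - {"grip":-1,"tx":0,"ty":0,"tz":0,"spin":0}

```text
time: 9.85
position: [0.4466, -0.0317, 0.0256]
tool_rot: [-1.167, 1.275, -1.274]
ft_force: [-10.7, 1.1, 6.1]
gripper_width: 0.0145
```

```bash
python3 - <<'E'
from h import *
plan(*fw(-.112,.002),0.023,-4.95)
plan(.42,-.297,0.13,4)
E
```

```text
{'tip': [-0.1, 2.6, -0.4], 'pos': [0.4466, -0.0317, 0.0256], 'jaw': np.float64(-5.1), 'ydir': [-0.001, 0.0, -1.0], 'w': 0.0145, 'spin': np.float64(-0.1)}
{'tip': [266.6, -104.3, -3.2], 'pos': [0.4466, -0.0317, 0.0256], 'jaw': np.float64(-5.1), 'ydir': [-0.001, 0.0, -1.0], 'w': 0.0145, 'spin': np.float64(-9.1)}
```

Request:
carry_out:
  steps:
    - {"grip":-1,"tx":0,"ty":-25,"tz":0,"spin":0}
    - {"grip":-1,"tx":0,"ty":-35,"tz":0,"spin":0}
    - {"grip":-1,"tx":0,"ty":-35,"tz":0,"spin":0}
    - {"grip":-1,"tx":20,"ty":-15,"tz":0,"spin":0}
    - {"grip":-1,"tx":40,"ty":0,"tz":-1,"spin":0}
    - {"grip":-1,"tx":40,"ty":0,"tz":-1,"spin":0}
    - {"grip":-1,"tx":40,"ty":0,"tz":-1,"spin":0}
    - {"grip":-1,"tx":40,"ty":0,"tz":-1,"spin":0}
    - {"grip":-1,"tx":40,"ty":0,"tz":-1,"spin":0}
    - {"grip":-1,"tx":40,"ty":0,"tz":-1,"spin":0}

```text
time: 10.68
position: [0.4175, -0.292, 0.1355]
tool_rot: [-1.166, 1.273, -1.275]
ft_force: [1.3, 0.3, -1.3]
gripper_width: 0.0132
```

Request:
carry_out:
  steps:
    - {"grip":-1,"tx":10,"ty":0,"tz":0,"spin":-5}
    - {"grip":-1,"tx":0,"ty":0,"tz":0,"spin":0}
    - {"grip":-1,"tx":0,"ty":0,"tz":0,"spin":0}

```text
time: 10.93
position: [0.4168, -0.3003, 0.135]
tool_rot: [-1.207, 1.213, -1.212]
ft_force: [0.6, 0.2, -1.8]
gripper_width: 0.0128
```

```bash
python3 - <<'E'
from h import *
plan(.42,-.297,0.010,0)
im,c=shot("wrist","w7.png")
E
```

```text
{'tip': [-3.2, 125.0, 3.3], 'pos': [0.4168, -0.3003, 0.135], 'jaw': np.float64(-0.3), 'ydir': [-0.0, 0.001, -1.0], 'w': 0.0128, 'spin': np.float64(-0.3)}
```

View pics/w7.png

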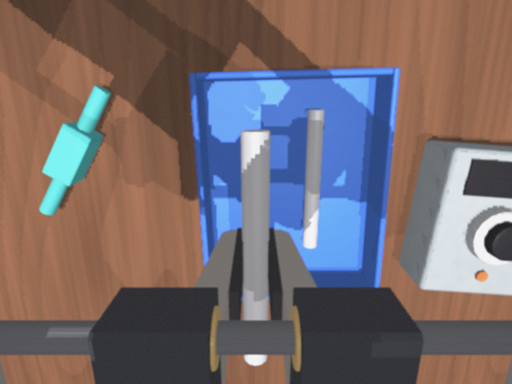

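Request:
carry_out:
  steps:
    - {"grip":-1,"tx":-3,"ty":30,"tz":0,"spin":0}
    - {"grip":-1,"tx":0,"ty":30,"tz":0,"spin":0}
    - {"grip":-1,"tx":0,"ty":35,"tz":0,"spin":0}
    - {"grip":-1,"tx":0,"ty":27,"tz":0,"spin":0}
    - {"grip":-1,"tx":0,"ty":0,"tz":0,"spin":0}
    - {"grip":-0.4,"tx":0,"ty":0,"tz":0,"spin":0}
    - {"grip":-0.4,"tx":0,"ty":0,"tz":0,"spin":0}
    - {"grip":-0.4,"tx":0,"ty":0,"tz":0,"spin":0}
    - {"grip":-0.4,"tx":0,"ty":-30,"tz":0,"spin":0}
    - {"grip":-0.4,"tx":0,"ty":-40,"tz":0,"spin":0}

```text
time: 11.82
position: [0.4161, -0.2961, 0.0832]
tool_rot: [-1.209, 1.213, -1.207]
ft_force: [1.0, -1.2, 0.4]
gripper_width: 0.0278
```

Request:
carry_out:
  steps:
    - {"grip":-0.4,"tx":0,"ty":-40,"tz":0,"spin":0}
    - {"grip":0,"tx":0,"ty":-40,"tz":0,"spin":0}
    - {"grip":0,"tx":0,"ty":0,"tz":0,"spin":0}

```text
time: 12.07
position: [0.4214, -0.3, 0.1724]
tool_rot: [-1.206, 1.198, -1.222]
ft_force: [1.4, -1.5, 1.1]
gripper_width: 0.039
```

```bash
python3 - <<'E'
from h import *
im,c=shot("wrist","w8.png")
print(unproj(c,[0,0],0))
plan(.427-.09,.23-.04,0.2,19.3)
for d in search_frame("wrist","start_top"): print(d["score"],d["xy"],unproj(c,d["xy"],.06))
E
```

```text
[[ 1.87872088e-01 -1.34420130e-01 -5.55111512e-17]]
{'tip': [-488.8, -34.8, -83.7], 'pos': [0.4203, -0.2991, 0.1692], 'jaw': np.float64(-0.1), 'ydir': [0.009, -0.007, -1.0], 'w': 0.043, 'spin': np.float64(-19.4)}
0.92 [469.8, 222.2] [[ 0.62465568 -0.33312739  0.06      ]]
```

View pics/w8.png

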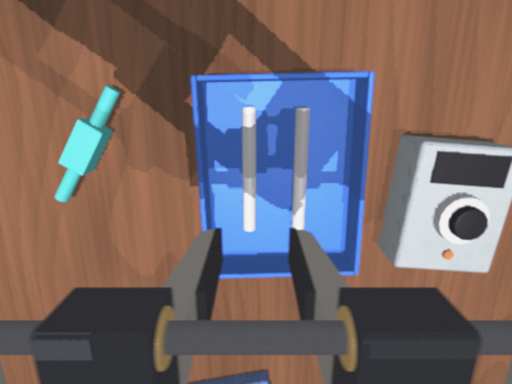

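Request:
carry_out:
  steps:
    - {"grip":0.3,"tx":-38,"ty":0,"tz":0.5,"spin":0}
    - {"grip":0.3,"tx":-38,"ty":0,"tz":0.5,"spin":0}
    - {"grip":0.3,"tx":-38,"ty":0,"tz":0.5,"spin":0}
    - {"grip":0.3,"tx":-38,"ty":0,"tz":0.5,"spin":0}
    - {"grip":0.3,"tx":-38,"ty":0,"tz":0.5,"spin":0}
    - {"grip":0.3,"tx":-38,"ty":0,"tz":0.5,"spin":0}
    - {"grip":0.3,"tx":-38,"ty":0,"tz":0.5,"spin":0}
    - {"grip":0.3,"tx":-38,"ty":0,"tz":0.5,"spin":0}
    - {"grip":0.3,"tx":-38,"ty":0,"tz":0.5,"spin":0}
    - {"grip":0.3,"tx":-38,"ty":0,"tz":0.5,"spin":0}

```text
time: 13.0
position: [0.4216, 0.0846, 0.1626]
tool_rot: [-1.209, 1.211, -1.21]
ft_force: [0.8, -0.7, 0.3]
gripper_width: 0.0598
```

Request:
carry_out:
  steps:
    - {"grip":0.3,"tx":-38,"ty":0,"tz":0.5,"spin":0}
    - {"grip":0.3,"tx":-38,"ty":0,"tz":0.5,"spin":0}
    - {"grip":0.3,"tx":-38,"ty":0,"tz":0.5,"spin":0}
    - {"grip":0.3,"tx":-35,"ty":0,"tz":0.5,"spin":7.1}
    - {"grip":0.3,"tx":0,"ty":0,"tz":0,"spin":7.1}
    - {"grip":0.3,"tx":0,"ty":0,"tz":0,"spin":7.1}
    - {"grip":0.3,"tx":0,"ty":0,"tz":0,"spin":7.1}
    - {"grip":0.3,"tx":0,"ty":0,"tz":0,"spin":7.1}
    - {"grip":0.3,"tx":0,"ty":0,"tz":0,"spin":7.1}
    - {"grip":0.3,"tx":0,"ty":0,"tz":0,"spin":7.1}

```text
time: 13.83
position: [0.4241, 0.2305, 0.1622]
tool_rot: [-0.664, 1.816, -1.816]
ft_force: [0.8, 0.3, -0.6]
gripper_width: 0.0593
```

Request:
carry_out:
  steps:
    - {"grip":0.3,"tx":0,"ty":0,"tz":0,"spin":7.1}
    - {"grip":0.3,"tx":0,"ty":0,"tz":0,"spin":7.1}
    - {"grip":0.3,"tx":0,"ty":0,"tz":0,"spin":7.1}
    - {"grip":0.3,"tx":0,"ty":0,"tz":0,"spin":0}
    - {"grip":0.3,"tx":0,"ty":0,"tz":0,"spin":0}

```text
time: 14.25
position: [0.4244, 0.2305, 0.1625]
tool_rot: [-0.349, 2.038, -2.039]
ft_force: [0.1, 0.7, -0.3]
gripper_width: 0.0597
```

```bash
cat >> h.py <<'E'
def spindles(im,c,amin=500):
    hsv=cv2.cvtColor(im,cv2.COLOR_RGB2HSV)
    m=((hsv[:,:,1]<50)&(hsv[:,:,2]>120)).astype(np.uint8)
    m=cv2.morphologyEx(m,cv2.MORPH_OPEN,np.ones((3,3),np.uint8))
    n,l,st,ce=cv2.connectedComponentsWithStats(m)
    for i in range(1,n):
        if st[i,4]<amin: continue
        ys,xs=np.where(l==i); W=unproj(c,np.c_[xs,ys],0.016)[:,:2]; rw=cv2.minAreaRect((W*1000).astype(np.float32))
        mu=W.mean(0); w,v=np.linalg.eigh(np.cov((W-mu).T)); a=np.degrees(np.arctan2(v[1,1],v[0,1]))
        if max(rw[1])>400: continue
        print("px",np.round([xs.mean(),ys.mean()]),"mean",np.round(mu,4),"rect",np.round(rw[0],1),np.round(rw[1],1),"axis",round(a%180,1))
E
python3 - <<'E'
from h import *
im,c=shot("wrist","w9.png"); plan(.427,.23,.12,-70.7)
spindles(im,c)
E
```

```text
{'tip': [-2.2, 42.6, 1.4], 'pos': [0.4245, 0.2306, 0.1626], 'jaw': np.float64(-70.6), 'ydir': [-0.001, -0.0, -1.0], 'w': 0.0597, 'spin': np.float64(0.1)}
px [160.  24.] mean [0.5309 0.3562] rect [528. 353.] [49.5 32.8] axis 173.0
px [314.  35.] mean [0.5676 0.2256] rect [565.4 227.4] [ 27.8 107. ] axis 147.8
px [471. 180.] mean [0.4963 0.0259] rect [496.1  25.8] [ 18.3 149. ] axis 175.8
px [257. 177.] mean [0.4281 0.2295] rect [425.3 228.2] [132.3  26.8] axis 19.3
px [494. 234.] mean [ 0.4529 -0.0269] rect [453.9 -16.4] [120.5  52.9] axis 21.9
px [ 70. 225.] mean [0.3144 0.3969] rect [304.8 394.3] [87.5 25.8] axis 25.8
px [159. 278.] mean [0.2846 0.294 ] rect [289.5 297.4] [ 34.1 128.9] axis 169.5
px [352. 278.] mean [0.3552 0.0928] rect [361.1  93.4] [129.4  33.8] axis 49.2
px [311. 293.] mean [0.3227 0.1286] rect [324.4 130.6] [83.8 16.8] axis 35.4
```

View pics/w9.png

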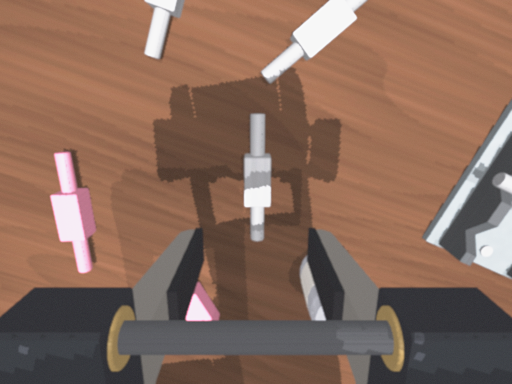

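Request:
carry_out:
  steps:
    - {"grip":0.3,"tx":0,"ty":35,"tz":2.4,"spin":0}
    - {"grip":0.3,"tx":0,"ty":40,"tz":0,"spin":0}
    - {"grip":0.3,"tx":0,"ty":35,"tz":0,"spin":0}
    - {"grip":0.3,"tx":0,"ty":25,"tz":0,"spin":0}
    - {"grip":0.3,"tx":0,"ty":12,"tz":0,"spin":0}
    - {"grip":0.3,"tx":0,"ty":6,"tz":0,"spin":0}
    - {"grip":0.3,"tx":0,"ty":0,"tz":0,"spin":0}
    - {"grip":0.3,"tx":0,"ty":0,"tz":0,"spin":0}

```text
time: 14.97
position: [0.4259, 0.2286, 0.0103]
tool_rot: [-0.346, 2.039, -2.039]
ft_force: [-0.7, -0.4, -1.3]
gripper_width: 0.06
```

```bash
python3 - <<'E'
from h import *
plan(.4258,.2285,.005,-70.7)
E
```

```text
{'tip': [0.2, 5.3, 0.1], 'pos': [0.4259, 0.2286, 0.0103], 'jaw': np.float64(-70.8), 'ydir': [0.0, 0.0, -1.0], 'w': 0.06, 'spin': np.float64(-0.1)}
```

Request:
carry_out:
  steps:
    - {"grip":0.3,"tx":0,"ty":5,"tz":0,"spin":0}
    - {"grip":0.3,"tx":0,"ty":0,"tz":0,"spin":0}
    - {"grip":-1,"tx":0,"ty":0,"tz":0,"spin":0}
    - {"grip":-1,"tx":0,"ty":0,"tz":0,"spin":0}
    - {"grip":-1,"tx":0,"ty":0,"tz":0,"spin":0}
    - {"grip":-1,"tx":0,"ty":0,"tz":0,"spin":0}
    - {"grip":-1,"tx":0,"ty":0,"tz":0,"spin":0}
  squeeze: 50

```text
time: 15.55
position: [0.4258, 0.2285, 0.0052]
tool_rot: [-0.344, 2.04, -2.04]
ft_force: [0.6, -0.5, 0.8]
gripper_width: 0.0287
```

```bash
python3 - <<'E'
from h import *
plan(*fw(0,0),.12,-4.95); print(status.sense()["ft_force"])
E
```

```text
{'tip': [-35.4, -114.8, 300.0], 'pos': [0.4258, 0.2285, 0.0052], 'jaw': np.float64(-70.8), 'ydir': [0.0, 0.0, -1.0], 'w': 0.0287, 'spin': np.float64(-65.9)}
[ 0.55896502 -0.47609648  0.81104789]
```

Request:
carry_out:
  steps:
    - {"grip":-1,"tx":0,"ty":0,"tz":0,"spin":0}
    - {"grip":-1,"tx":0,"ty":0,"tz":0,"spin":0}
    - {"grip":-1,"tx":0,"ty":-20,"tz":0,"spin":0}
    - {"grip":-1,"tx":0,"ty":-25,"tz":0,"spin":0}
    - {"grip":-1,"tx":0,"ty":-25,"tz":0,"spin":-7}
    - {"grip":-1,"tx":0,"ty":-25,"tz":0,"spin":-7}
    - {"grip":-1,"tx":0,"ty":-25,"tz":0,"spin":-7}
    - {"grip":-1,"tx":0,"ty":-10,"tz":0,"spin":-7}
    - {"grip":-1,"tx":0,"ty":0,"tz":0,"spin":-7}
    - {"grip":-1,"tx":0,"ty":0,"tz":0,"spin":-7}

```text
time: 16.38
position: [0.4258, 0.2285, 0.1357]
tool_rot: [-0.93, 1.565, -1.565]
ft_force: [0.4, -1.0, -3.6]
gripper_width: 0.0257
```

Request:
carry_out:
  steps:
    - {"grip":-1,"tx":0,"ty":0,"tz":0,"spin":-7}
    - {"grip":-1,"tx":0,"ty":0,"tz":0,"spin":-7}
    - {"grip":-1,"tx":0,"ty":0,"tz":0,"spin":-7}
    - {"grip":-1,"tx":0,"ty":0,"tz":0,"spin":-2.9}
    - {"grip":-1,"tx":0,"ty":0,"tz":0,"spin":0}

```text
time: 16.8
position: [0.4251, 0.2282, 0.1345]
tool_rot: [-1.17, 1.271, -1.271]
ft_force: [-0.9, 0.9, -3.7]
gripper_width: 0.0256
```

```bash
python3 - <<'E'
from h import *
plan(*fw(0.112,0),.12,-4.95); shot("wrist","w10.png")
E
```

```text
{'tip': [259.6, 14.4, 266.9], 'pos': [0.4251, 0.2282, 0.1345], 'jaw': np.float64(-4.8), 'ydir': [-0.001, -0.001, -1.0], 'w': 0.0256, 'spin': np.float64(0.1)}
```

View pics/w10.png

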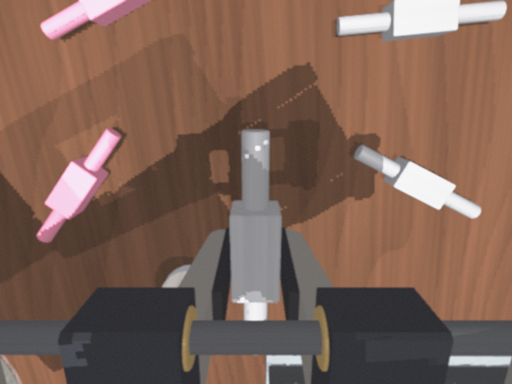

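Request:
carry_out:
  steps:
    - {"grip":-1,"tx":26,"ty":0,"tz":26.7,"spin":0}
    - {"grip":-1,"tx":26,"ty":0,"tz":26.7,"spin":0}
    - {"grip":-1,"tx":26,"ty":0,"tz":26.7,"spin":0}
    - {"grip":-1,"tx":26,"ty":0,"tz":26.7,"spin":0}
    - {"grip":-1,"tx":26,"ty":0,"tz":26.7,"spin":0}
    - {"grip":-1,"tx":26,"ty":0,"tz":26.7,"spin":0}
    - {"grip":-1,"tx":26,"ty":0,"tz":26.7,"spin":0}
    - {"grip":-1,"tx":26,"ty":0,"tz":26.7,"spin":0}
    - {"grip":-1,"tx":26,"ty":0,"tz":26.7,"spin":0}
    - {"grip":-1,"tx":26,"ty":0,"tz":26.7,"spin":0}

```text
time: 17.68
position: [0.6699, -0.0552, 0.1344]
tool_rot: [-1.166, 1.275, -1.274]
ft_force: [0.0, -0.1, -3.6]
gripper_width: 0.0254
```

Request:
carry_out:
  steps:
    - {"grip":-1,"tx":0,"ty":20,"tz":0,"spin":0}
    - {"grip":-1,"tx":0,"ty":20,"tz":0,"spin":0}
    - {"grip":-1,"tx":0,"ty":0,"tz":0,"spin":0}
    - {"grip":-1,"tx":0,"ty":0,"tz":0,"spin":0}

```text
time: 18.02
position: [0.6678, -0.0535, 0.0935]
tool_rot: [-1.169, 1.277, -1.272]
ft_force: [-0.4, 0.4, -2.6]
gripper_width: 0.0255
```

```bash
python3 - <<'E'
from h import *
plan(*fw(0.112,0),.034,-4.95); shot("wrist","w11.png")
E
```

```text
{'tip': [-0.8, 59.5, 1.6], 'pos': [0.6678, -0.0535, 0.0935], 'jaw': np.float64(-5.0), 'ydir': [-0.004, 0.0, -1.0], 'w': 0.0255, 'spin': np.float64(-0.1)}
```

View pics/w11.png

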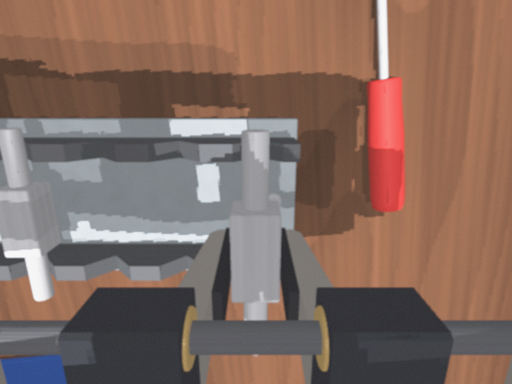

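Request:
carry_out:
  steps:
    - {"grip":-1,"tx":-0.8,"ty":20,"tz":1,"spin":0}
    - {"grip":-1,"tx":0,"ty":20,"tz":0,"spin":0}
    - {"grip":-1,"tx":0,"ty":10,"tz":0,"spin":0}
    - {"grip":-1,"tx":0,"ty":5,"tz":0,"spin":0}
    - {"grip":-1,"tx":0,"ty":0,"tz":0,"spin":0}
    - {"grip":-1,"tx":0,"ty":0,"tz":0,"spin":0}

```text
time: 18.57
position: [0.6709, -0.0527, 0.041]
tool_rot: [-1.167, 1.272, -1.273]
ft_force: [0.4, -0.4, -2.6]
gripper_width: 0.0257
```

```bash
python3 - <<'E'
from h import *
plan(*fw(0.112,0),.034,-4.95); print(status.sense()["ft_force"])
E
```

```text
{'tip': [0.3, 7.0, -1.6], 'pos': [0.6709, -0.0527, 0.041], 'jaw': np.float64(-4.9), 'ydir': [0.001, -0.0, -1.0], 'w': 0.0257, 'spin': np.float64(0.0)}
[ 0.36988157 -0.38130554 -2.55425696]
```

Request:
carry_out:
  steps:
    - {"grip":-1,"tx":0,"ty":3,"tz":-2,"spin":0}
    - {"grip":-1,"tx":0,"ty":3,"tz":0,"spin":0}
    - {"grip":-1,"tx":0,"ty":0,"tz":0,"spin":0}
    - {"grip":-1,"tx":0,"ty":0,"tz":0,"spin":0}

```text
time: 18.9
position: [0.6688, -0.0527, 0.0345]
tool_rot: [-1.166, 1.272, -1.273]
ft_force: [1.4, -0.7, -3.2]
gripper_width: 0.0254
```

Request:
carry_out:
  steps:
    - {"grip":-0.26,"tx":0,"ty":0,"tz":0,"spin":0}
    - {"grip":-0.26,"tx":0,"ty":0,"tz":0,"spin":0}
    - {"grip":-0.26,"tx":0,"ty":0,"tz":0,"spin":0}
    - {"grip":-0.26,"tx":0,"ty":-20,"tz":0,"spin":0}
    - {"grip":-0.26,"tx":0,"ty":-40,"tz":0,"spin":0}
    - {"grip":0,"tx":0,"ty":-40,"tz":0,"spin":0}
    - {"grip":0.2,"tx":0,"ty":-20,"tz":0,"spin":0}
    - {"grip":0.3,"tx":0,"ty":0,"tz":0,"spin":0}
    - {"grip":0.3,"tx":0,"ty":0,"tz":0,"spin":0}

```text
time: 19.65
position: [0.6693, -0.0528, 0.1557]
tool_rot: [-1.165, 1.27, -1.274]
ft_force: [-0.3, -0.4, 0.1]
gripper_width: 0.0581
```

```bash
python3 - <<'E'
from h import *
plan(.577,.222,.16,58.9); im,c=shot("wrist","w12.png")
print(proj(c,[[*fw(.112,y),.042] for y in (-.065,-.045,0,.045,.065)]).round())
E
```

```text
{'tip': [-265.8, -4.7, -115.6], 'pos': [0.6693, -0.0528, 0.1557], 'jaw': np.float64(-4.9), 'ydir': [0.003, -0.0, -1.0], 'w': 0.0581, 'spin': np.float64(-63.8)}
[[255. 255.]
 [255. 236.]
 [255. 190.]
 [255. 140.]
 [255. 116.]]
```

View pics/w12.png

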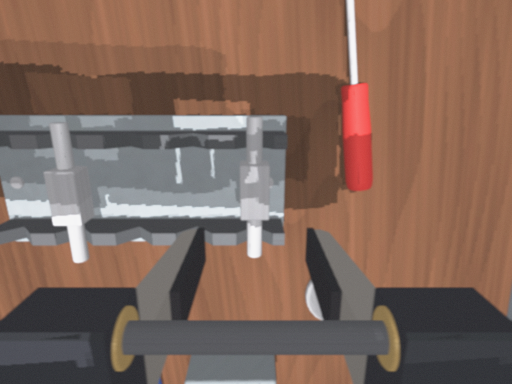

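Request:
carry_out:
  steps:
    - {"grip":0.3,"tx":-33.5,"ty":0,"tz":-14.5,"spin":0}
    - {"grip":0.3,"tx":-33.5,"ty":0,"tz":-14.5,"spin":0}
    - {"grip":0.3,"tx":-33.5,"ty":0,"tz":-14.5,"spin":0}
    - {"grip":0.3,"tx":-33.5,"ty":0,"tz":-14.5,"spin":0}
    - {"grip":0.3,"tx":-33.5,"ty":0,"tz":-14.5,"spin":0}
    - {"grip":0.3,"tx":-33.5,"ty":0,"tz":-14.5,"spin":0}
    - {"grip":0.3,"tx":-33.5,"ty":0,"tz":-14.5,"spin":0}
    - {"grip":0.3,"tx":-33.5,"ty":0,"tz":-14.5,"spin":-7}
    - {"grip":0.3,"tx":0,"ty":0,"tz":0,"spin":-7}
    - {"grip":0.3,"tx":0,"ty":0,"tz":0,"spin":-7}

```text
time: 20.53
position: [0.5738, 0.2261, 0.1519]
tool_rot: [-1.335, 0.995, -0.992]
ft_force: [0.3, -0.4, 0.4]
gripper_width: 0.0597
```

Request:
carry_out:
  steps:
    - {"grip":0.3,"tx":0,"ty":0,"tz":0,"spin":-7}
    - {"grip":0.3,"tx":0,"ty":0,"tz":0,"spin":-7}
    - {"grip":0.3,"tx":0,"ty":0,"tz":0,"spin":-7}
    - {"grip":0.3,"tx":0,"ty":0,"tz":0,"spin":-7}
    - {"grip":0.3,"tx":0,"ty":0,"tz":0,"spin":-7}
    - {"grip":0.3,"tx":0,"ty":0,"tz":0,"spin":-7}
    - {"grip":0.3,"tx":0,"ty":0,"tz":0,"spin":0}
    - {"grip":0.3,"tx":0,"ty":0,"tz":0,"spin":0}

```text
time: 21.2
position: [0.575, 0.2239, 0.1524]
tool_rot: [-1.527, 0.442, -0.438]
ft_force: [-0.4, -1.2, 0.0]
gripper_width: 0.0598
```

```bash
python3 - <<'E'
from h import *
plan(.577,.222,.005,58.9); im,c=shot("wrist","w13.png"); spindles(im,c)
E
```

```text
{'tip': [3.0, 147.4, -0.3], 'pos': [0.575, 0.2239, 0.1524], 'jaw': np.float64(57.8), 'ydir': [-0.002, -0.001, -1.0], 'w': 0.0598, 'spin': np.float64(-1.1)}
px [25. 35.] mean [0.3574 0.126 ] rect [359.8 127.2] [47.6 58.9] axis 122.3
px [376.  98.] mean [0.5659 0.3584] rect [568.6 358.6] [132.3  32.8] axis 0.8
px [253. 183.] mean [0.5737 0.222 ] rect [576.2 220.1] [ 27.5 131.5] axis 148.8
px [ 50. 222.] mean [0.5002 0.026 ] rect [503.4  26.8] [ 18.9 163.1] axis 175.3
px [ 19. 266.] mean [ 0.5186 -0.0365] rect [523.  -32.3] [50.5 96. ] axis 135.1
px [159. 278.] mean [0.6081 0.0807] rect [602.5  82.3] [ 32.7 124.8] axis 117.9
px [357. 272.] mean [0.714  0.2635] rect [714.6 267.7] [ 49.5 124.3] axis 174.1
```

View pics/w13.png

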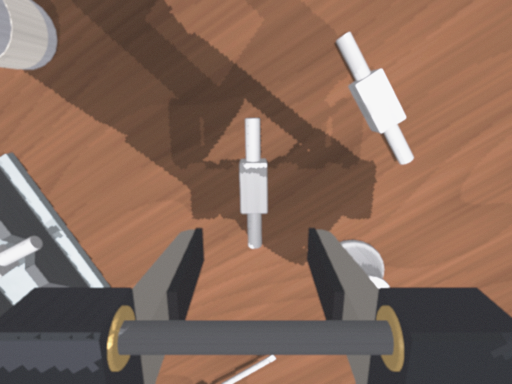

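Request:
carry_out:
  steps:
    - {"grip":0.3,"tx":2.7,"ty":30,"tz":-2.3,"spin":-1}
    - {"grip":0.3,"tx":0,"ty":40,"tz":0,"spin":0}
    - {"grip":0.3,"tx":0,"ty":35,"tz":0,"spin":0}
    - {"grip":0.3,"tx":0,"ty":25,"tz":0,"spin":0}
    - {"grip":0.3,"tx":0,"ty":12,"tz":0,"spin":0}
    - {"grip":0.3,"tx":0,"ty":2,"tz":0,"spin":0}
    - {"grip":0.3,"tx":0,"ty":0,"tz":0,"spin":0}
    - {"grip":0.3,"tx":0,"ty":0,"tz":0,"spin":0}

```text
time: 21.92
position: [0.578, 0.2214, 0.0114]
tool_rot: [-1.528, 0.423, -0.425]
ft_force: [-0.3, 0.9, 0.6]
gripper_width: 0.0597
```

```bash
python3 - <<'E'
from h import *
plan(.576,.2205,.005,58.8)
E
```

```text
{'tip': [-1.3, 6.4, -1.8], 'pos': [0.578, 0.2214, 0.0114], 'jaw': np.float64(59.0), 'ydir': [0.002, 0.001, -1.0], 'w': 0.0597, 'spin': np.float64(0.2)}
```

Request:
carry_out:
  steps:
    - {"grip":0.3,"tx":-1.3,"ty":6,"tz":-1.8,"spin":0}
    - {"grip":0.3,"tx":0,"ty":0,"tz":0,"spin":0}
    - {"grip":-1,"tx":0,"ty":0,"tz":0,"spin":0}
    - {"grip":-1,"tx":0,"ty":0,"tz":0,"spin":0}
    - {"grip":-1,"tx":0,"ty":0,"tz":0,"spin":0}
    - {"grip":-1,"tx":0,"ty":0,"tz":0,"spin":0}
    - {"grip":-1,"tx":0,"ty":0,"tz":0,"spin":0}
    - {"grip":-1,"tx":0,"ty":0,"tz":0,"spin":0}
    - {"grip":-1,"tx":0,"ty":0,"tz":0,"spin":0}
    - {"grip":-1,"tx":0,"ty":0,"tz":0,"spin":0}

```text
time: 22.75
position: [0.5752, 0.2203, 0.0042]
tool_rot: [-1.529, 0.423, -0.424]
ft_force: [0.0, 1.2, 2.0]
gripper_width: 0.0256
```

Request:
carry_out:
  steps:
    - {"grip":-1,"tx":0,"ty":-20,"tz":0,"spin":0}
    - {"grip":-1,"tx":0,"ty":-25,"tz":0,"spin":0}
    - {"grip":-1,"tx":0,"ty":-25,"tz":0,"spin":7}
    - {"grip":-1,"tx":0,"ty":-25,"tz":0,"spin":7}
    - {"grip":-1,"tx":0,"ty":-25,"tz":0,"spin":7}
    - {"grip":-1,"tx":0,"ty":-10,"tz":0,"spin":7}
    - {"grip":-1,"tx":0,"ty":0,"tz":0,"spin":7}
    - {"grip":-1,"tx":0,"ty":0,"tz":0,"spin":7}
    - {"grip":-1,"tx":0,"ty":0,"tz":0,"spin":7}
    - {"grip":-1,"tx":0,"ty":0,"tz":0,"spin":7}

```text
time: 23.58
position: [0.5741, 0.2197, 0.1333]
tool_rot: [-1.233, 1.175, -1.174]
ft_force: [-0.7, 1.1, -4.3]
gripper_width: 0.0256
```

Request:
carry_out:
  steps:
    - {"grip":-1,"tx":0,"ty":0,"tz":0,"spin":7}
    - {"grip":-1,"tx":0,"ty":0,"tz":0,"spin":0}
    - {"grip":-1,"tx":0,"ty":0,"tz":0,"spin":0}

```text
time: 23.83
position: [0.5744, 0.2198, 0.1334]
tool_rot: [-1.179, 1.258, -1.257]
ft_force: [-0.0, -0.3, -3.7]
gripper_width: 0.0254
```

```bash
python3 - <<'E'
from h import *
plan(*fw(0,0),.1,-4.95); shot("wrist","w14.png")
E
```

```text
{'tip': [263.5, 33.6, 0.5], 'pos': [0.5744, 0.2198, 0.1334], 'jaw': np.float64(-3.7), 'ydir': [-0.001, -0.001, -1.0], 'w': 0.0254, 'spin': np.float64(1.2)}
```

View pics/w14.png

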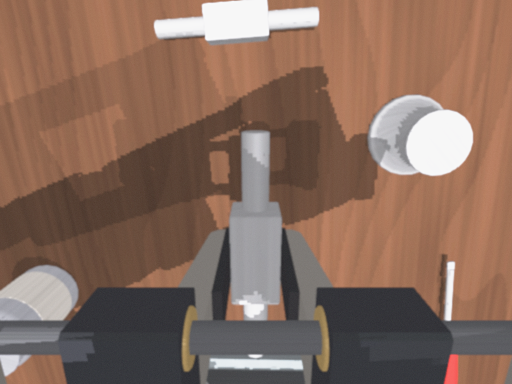

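Request:
carry_out:
  steps:
    - {"grip":-1,"tx":37.6,"ty":0,"tz":0,"spin":0}
    - {"grip":-1,"tx":37.6,"ty":0,"tz":0,"spin":0}
    - {"grip":-1,"tx":37.6,"ty":0,"tz":0,"spin":0}
    - {"grip":-1,"tx":37.6,"ty":0,"tz":0,"spin":0}
    - {"grip":-1,"tx":37.6,"ty":0,"tz":0,"spin":0}
    - {"grip":-1,"tx":37.6,"ty":0,"tz":0,"spin":0}
    - {"grip":-1,"tx":37.6,"ty":0,"tz":0,"spin":0}
    - {"grip":-1,"tx":0,"ty":15,"tz":0,"spin":1.2}
    - {"grip":-1,"tx":0,"ty":15,"tz":0,"spin":0}
    - {"grip":-1,"tx":0,"ty":0,"tz":0,"spin":0}

```text
time: 24.72
position: [0.5549, -0.0433, 0.1017]
tool_rot: [-1.169, 1.277, -1.272]
ft_force: [-1.5, 0.2, -3.9]
gripper_width: 0.0257
```

Request:
carry_out:
  steps:
    - {"grip":-1,"tx":0,"ty":0,"tz":0,"spin":0}

```text
time: 24.8
position: [0.556, -0.0426, 0.1035]
tool_rot: [-1.168, 1.275, -1.272]
ft_force: [-0.4, 0.3, -3.1]
gripper_width: 0.0253
```

```bash
python3 - <<'E'
from h import *
plan(*fw(0,0),.0335,-4.95); shot("wrist","w15.png")
E
```

```text
{'tip': [0.5, 70.0, 1.9], 'pos': [0.556, -0.0426, 0.1035], 'jaw': np.float64(-5.0), 'ydir': [-0.002, 0.0, -1.0], 'w': 0.0253, 'spin': np.float64(-0.1)}
```

View pics/w15.png

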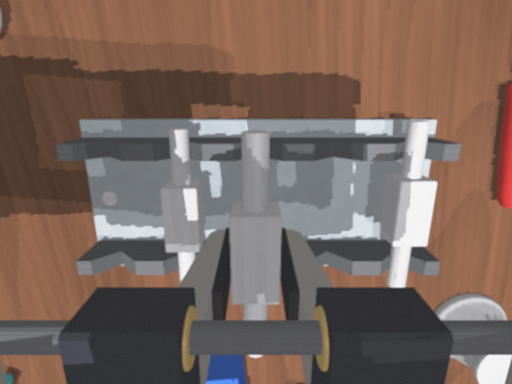

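Request:
carry_out:
  steps:
    - {"grip":-1,"tx":0,"ty":20,"tz":0.5,"spin":0}
    - {"grip":-1,"tx":0,"ty":20,"tz":0,"spin":0}
    - {"grip":-1,"tx":0,"ty":15,"tz":0,"spin":0}
    - {"grip":-1,"tx":0,"ty":5,"tz":0,"spin":0}
    - {"grip":-1,"tx":0,"ty":0,"tz":0,"spin":0}
    - {"grip":-1,"tx":0,"ty":0,"tz":0,"spin":0}

```text
time: 25.35
position: [0.558, -0.0422, 0.0449]
tool_rot: [-1.165, 1.274, -1.275]
ft_force: [0.3, -0.5, -5.2]
gripper_width: 0.0259
```

```bash
python3 - <<'E'
from h import *
plan(*fw(0,0),.0335,-4.95); print(status.sense()["ft_force"])
E
```

```text
{'tip': [1.0, 11.4, -0.3], 'pos': [0.558, -0.0422, 0.0449], 'jaw': np.float64(-5.1), 'ydir': [0.001, -0.0, -1.0], 'w': 0.0259, 'spin': np.float64(-0.1)}
[ 0.34622409 -0.51547923 -5.21860601]
```

Request:
carry_out:
  steps:
    - {"grip":-1,"tx":0,"ty":6,"tz":-0.5,"spin":0}
    - {"grip":-1,"tx":0,"ty":4.5,"tz":0,"spin":0}
    - {"grip":-1,"tx":0,"ty":0,"tz":0,"spin":0}
    - {"grip":-1,"tx":0,"ty":0,"tz":0,"spin":0}

```text
time: 25.68
position: [0.557, -0.0425, 0.0337]
tool_rot: [-1.165, 1.275, -1.275]
ft_force: [1.3, 0.2, -3.7]
gripper_width: 0.0256
```

Request:
carry_out:
  steps:
    - {"grip":-0.26,"tx":0,"ty":0,"tz":0,"spin":0}
    - {"grip":-0.26,"tx":0,"ty":0,"tz":0,"spin":0}
    - {"grip":-0.26,"tx":0,"ty":0,"tz":0,"spin":0}
    - {"grip":-0.26,"tx":0,"ty":-20,"tz":0,"spin":0}
    - {"grip":-0.26,"tx":0,"ty":-40,"tz":0,"spin":0}
    - {"grip":0,"tx":0,"ty":-40,"tz":0,"spin":0}
    - {"grip":0.2,"tx":0,"ty":-20,"tz":0,"spin":0}
    - {"grip":0.3,"tx":0,"ty":0,"tz":0,"spin":0}
    - {"grip":0.3,"tx":0,"ty":0,"tz":0,"spin":0}

```text
time: 26.43
position: [0.5577, -0.0426, 0.1549]
tool_rot: [-1.163, 1.273, -1.277]
ft_force: [-0.7, 0.0, -0.7]
gripper_width: 0.0582
```

```bash
python3 - <<'E'
from h import *
plan(.5675,.3600,.15,90); im,c=shot("wrist","w16.png")
print(proj(c,[[*fw(0,y),.042] for y in (-.065,-.045,0,.045,.065)]).round())
E
```

```text
{'tip': [-401.8, 4.8, -26.4], 'pos': [0.5577, -0.0426, 0.1549], 'jaw': np.float64(-5.1), 'ydir': [0.003, -0.0, -1.0], 'w': 0.0582, 'spin': np.float64(84.9)}
[[255. 255.]
 [255. 236.]
 [255. 191.]
 [255. 141.]
 [255. 117.]]
```

View pics/w16.png

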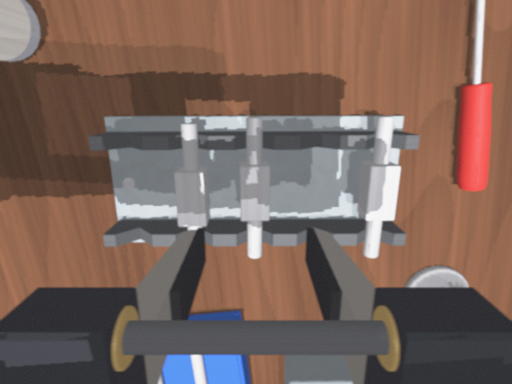

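Request:
carry_out:
  steps:
    - {"grip":0.3,"tx":-40.5,"ty":0,"tz":-2.6,"spin":0}
    - {"grip":0.3,"tx":-40.5,"ty":0,"tz":-2.6,"spin":0}
    - {"grip":0.3,"tx":-40.5,"ty":0,"tz":-2.6,"spin":0}
    - {"grip":0.3,"tx":-40.5,"ty":0,"tz":-2.6,"spin":0}
    - {"grip":0.3,"tx":-40.5,"ty":0,"tz":-2.6,"spin":0}
    - {"grip":0.3,"tx":-40.5,"ty":0,"tz":-2.6,"spin":0}
    - {"grip":0.3,"tx":-40.5,"ty":0,"tz":-2.6,"spin":0}
    - {"grip":0.3,"tx":-40.5,"ty":0,"tz":-2.6,"spin":0}
    - {"grip":0.3,"tx":-40.5,"ty":0,"tz":-2.6,"spin":0}
    - {"grip":0.3,"tx":-37,"ty":0,"tz":-2.6,"spin":-7}

```text
time: 27.32
position: [0.5656, 0.3615, 0.151]
tool_rot: [-1.227, 1.188, -1.186]
ft_force: [0.2, -0.1, 0.3]
gripper_width: 0.0598
```

Request:
carry_out:
  steps:
    - {"grip":0.3,"tx":0,"ty":0,"tz":0,"spin":-7.1}
    - {"grip":0.3,"tx":0,"ty":0,"tz":0,"spin":-7.1}
    - {"grip":0.3,"tx":0,"ty":0,"tz":0,"spin":-7.1}
    - {"grip":0.3,"tx":0,"ty":0,"tz":0,"spin":-7.1}
    - {"grip":0.3,"tx":0,"ty":0,"tz":0,"spin":-7.1}
    - {"grip":0.3,"tx":0,"ty":0,"tz":0,"spin":-7.1}
    - {"grip":0.3,"tx":0,"ty":0,"tz":0,"spin":-7.1}
    - {"grip":0.3,"tx":0,"ty":0,"tz":0,"spin":-7.1}
    - {"grip":0.3,"tx":0,"ty":0,"tz":0,"spin":-7.1}
    - {"grip":0.3,"tx":0,"ty":0,"tz":0,"spin":-7.1}

```text
time: 28.15
position: [0.5658, 0.359, 0.1509]
tool_rot: [-1.561, 0.232, -0.228]
ft_force: [0.0, 0.1, -0.1]
gripper_width: 0.0595
```

Request:
carry_out:
  steps:
    - {"grip":0.3,"tx":0,"ty":0,"tz":0,"spin":-7.1}
    - {"grip":0.3,"tx":0,"ty":0,"tz":0,"spin":-7.1}
    - {"grip":0.3,"tx":0,"ty":0,"tz":0,"spin":-3}
    - {"grip":0.3,"tx":0,"ty":0,"tz":0,"spin":0}
    - {"grip":0.3,"tx":0,"ty":0,"tz":0,"spin":0}

```text
time: 28.57
position: [0.5661, 0.3592, 0.1516]
tool_rot: [-1.572, 0.003, 0.001]
ft_force: [-1.1, 0.7, -0.5]
gripper_width: 0.0593
```

```bash
python3 - <<'E'
from h import *
plan(.568,.360,.005,90); im,c=shot("wrist","w17.png"); spindles(im,c)
E
```

```text
{'tip': [2.2, 146.6, 1.1], 'pos': [0.5661, 0.3592, 0.1516], 'jaw': np.float64(89.9), 'ydir': [-0.002, -0.002, -1.0], 'w': 0.0593, 'spin': np.float64(-0.1)}
px [255. 182.] mean [0.5651 0.3587] rect [568.2 358.5] [132.   27.6] axis 0.5
px [159. 280.] mean [0.6724 0.2558] rect [665.2 255.6] [ 40.8 122.2] axis 152.7
px [351. 280.] mean [0.6718 0.4614] rect [665.2 461.9] [121.3  42. ] axis 27.5
px [158. 331.] mean [0.7364 0.2493] rect [737.  248.4] [ 9.4 81.6] axis 90.0
```

View pics/w17.png

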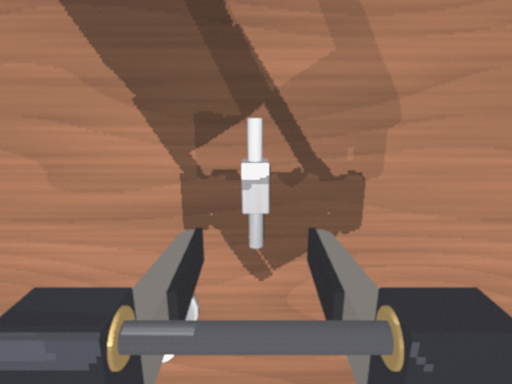

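Spindle centred at (255,183) between the fingers; descending.

Request:
carry_out:
  steps:
    - {"grip":0.3,"tx":2,"ty":30,"tz":-0.5,"spin":0}
    - {"grip":0.3,"tx":0,"ty":40,"tz":0,"spin":0}
    - {"grip":0.3,"tx":0,"ty":35,"tz":0,"spin":0}
    - {"grip":0.3,"tx":0,"ty":25,"tz":0,"spin":0}
    - {"grip":0.3,"tx":0,"ty":10,"tz":0,"spin":0}
    - {"grip":0.3,"tx":0,"ty":2,"tz":0,"spin":0}
    - {"grip":0.3,"tx":0,"ty":0,"tz":0,"spin":0}
    - {"grip":0.3,"tx":0,"ty":0,"tz":0,"spin":0}

```text
time: 29.28
position: [0.57, 0.3599, 0.0131]
tool_rot: [-1.57, -0.002, -0.001]
ft_force: [0.5, -0.7, -0.3]
gripper_width: 0.0594
```

```bash
python3 - <<'E'
from h import *
plan(.568,.3585,.005,90.3)
E
```

```text
{'tip': [-2.0, 8.1, -1.4], 'pos': [0.57, 0.3599, 0.0131], 'jaw': np.float64(90.0), 'ydir': [0.002, 0.001, -1.0], 'w': 0.0594, 'spin': np.float64(-0.3)}
```

Request:
carry_out:
  steps:
    - {"grip":0.3,"tx":-2,"ty":7.5,"tz":-1.4,"spin":0}
    - {"grip":0.3,"tx":0,"ty":0,"tz":0,"spin":0}
    - {"grip":-1,"tx":0,"ty":0,"tz":0,"spin":0}
    - {"grip":-1,"tx":0,"ty":0,"tz":0,"spin":0}
    - {"grip":-1,"tx":0,"ty":0,"tz":0,"spin":0}
    - {"grip":-1,"tx":0,"ty":0,"tz":0,"spin":0}
    - {"grip":-1,"tx":0,"ty":0,"tz":0,"spin":0}
    - {"grip":-1,"tx":0,"ty":0,"tz":0,"spin":0}
    - {"grip":-1,"tx":0,"ty":0,"tz":0,"spin":0}
    - {"grip":-1,"tx":0,"ty":0,"tz":0,"spin":0}

```text
time: 30.12
position: [0.5671, 0.358, 0.0042]
tool_rot: [-1.57, -0.001, 0.0]
ft_force: [1.3, 1.1, 2.1]
gripper_width: 0.0254
```

Request:
carry_out:
  steps:
    - {"grip":-1,"tx":0,"ty":-20,"tz":0,"spin":0}
    - {"grip":-1,"tx":0,"ty":-25,"tz":0,"spin":7}
    - {"grip":-1,"tx":0,"ty":-25,"tz":0,"spin":7}
    - {"grip":-1,"tx":0,"ty":-25,"tz":0,"spin":7}
    - {"grip":-1,"tx":0,"ty":-25,"tz":0,"spin":7}
    - {"grip":-1,"tx":0,"ty":-10,"tz":0,"spin":7}
    - {"grip":-1,"tx":0,"ty":0,"tz":0,"spin":7}
    - {"grip":-1,"tx":0,"ty":0,"tz":0,"spin":7}
    - {"grip":-1,"tx":0,"ty":0,"tz":0,"spin":7}
    - {"grip":-1,"tx":0,"ty":0,"tz":0,"spin":7}

```text
time: 30.95
position: [0.5664, 0.3574, 0.1334]
tool_rot: [-1.396, 0.86, -0.859]
ft_force: [-0.4, 0.4, -2.9]
gripper_width: 0.0255
```

Request:
carry_out:
  steps:
    - {"grip":-1,"tx":0,"ty":0,"tz":0,"spin":7}
    - {"grip":-1,"tx":0,"ty":0,"tz":0,"spin":7}
    - {"grip":-1,"tx":0,"ty":0,"tz":0,"spin":7}
    - {"grip":-1,"tx":0,"ty":0,"tz":0,"spin":7}
    - {"grip":-1,"tx":0,"ty":0,"tz":0,"spin":4}
    - {"grip":-1,"tx":0,"ty":0,"tz":0,"spin":0}
    - {"grip":-1,"tx":0,"ty":0,"tz":0,"spin":0}

```text
time: 31.53
position: [0.5665, 0.3575, 0.1334]
tool_rot: [-1.17, 1.271, -1.271]
ft_force: [-0.2, -0.8, -3.7]
gripper_width: 0.0258
```

```bash
python3 - <<'E'
from h import *
plan(*fw(-.112,0),.1,-4.95); shot("wrist","w18.png"); shot("top","t18.png")
E
```

```text
{'tip': [399.7, 33.8, -87.2], 'pos': [0.5665, 0.3575, 0.1334], 'jaw': np.float64(-4.8), 'ydir': [-0.001, -0.001, -1.0], 'w': 0.0258, 'spin': np.float64(0.1)}
```

View pics/w18.png

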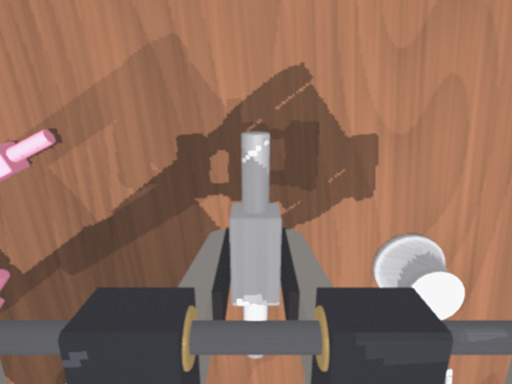

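View pics/t18.png

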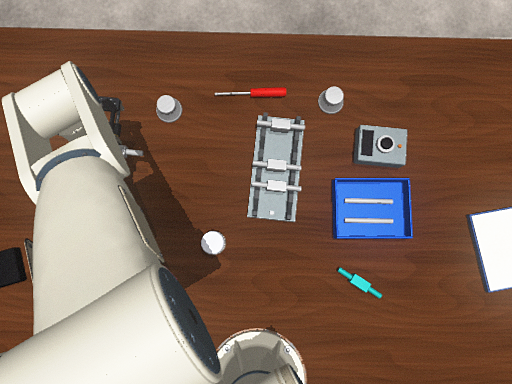

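Request:
carry_out:
  steps:
    - {"grip":-1,"tx":39.8,"ty":0,"tz":-8.7,"spin":0}
    - {"grip":-1,"tx":39.8,"ty":0,"tz":-8.7,"spin":0}
    - {"grip":-1,"tx":39.8,"ty":0,"tz":-8.7,"spin":0}
    - {"grip":-1,"tx":39.8,"ty":0,"tz":-8.7,"spin":0}
    - {"grip":-1,"tx":39.8,"ty":0,"tz":-8.7,"spin":0}
    - {"grip":-1,"tx":39.8,"ty":0,"tz":-8.7,"spin":0}
    - {"grip":-1,"tx":39.8,"ty":0,"tz":-8.7,"spin":0}
    - {"grip":-1,"tx":39.8,"ty":0,"tz":-8.7,"spin":0}
    - {"grip":-1,"tx":39.8,"ty":0,"tz":-8.7,"spin":0}
    - {"grip":-1,"tx":39.8,"ty":0,"tz":-8.7,"spin":0}

```text
time: 32.47
position: [0.4452, -0.0328, 0.1343]
tool_rot: [-1.168, 1.27, -1.271]
ft_force: [1.3, -0.5, -2.9]
gripper_width: 0.0259
```

Request:
carry_out:
  steps:
    - {"grip":-1,"tx":0,"ty":15,"tz":0,"spin":0}
    - {"grip":-1,"tx":0,"ty":15,"tz":0,"spin":0}
    - {"grip":-1,"tx":0,"ty":0,"tz":0,"spin":0}
    - {"grip":-1,"tx":0,"ty":0,"tz":0,"spin":0}

```text
time: 32.8
position: [0.4455, -0.0313, 0.1039]
tool_rot: [-1.169, 1.273, -1.271]
ft_force: [-0.9, 0.1, -3.5]
gripper_width: 0.0257
```

```bash
python3 - <<'E'
from h import *
plan(*fw(-.112,0),.0335,-4.95); shot("wrist","w19.png")
E
```

```text
{'tip': [2.2, 70.4, 0.9], 'pos': [0.4455, -0.0313, 0.1039], 'jaw': np.float64(-4.9), 'ydir': [-0.001, 0.0, -1.0], 'w': 0.0257, 'spin': np.float64(0.0)}
```

View pics/w19.png

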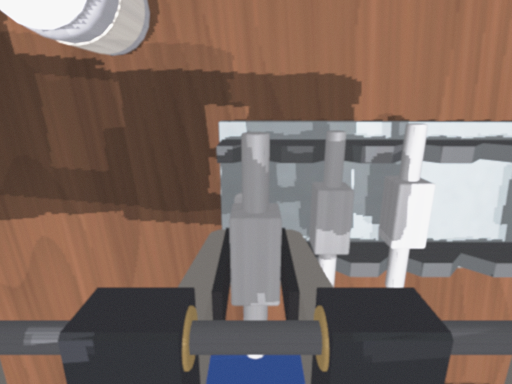

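Request:
carry_out:
  steps:
    - {"grip":-1,"tx":2,"ty":20,"tz":0,"spin":0}
    - {"grip":-1,"tx":0,"ty":20,"tz":0,"spin":0}
    - {"grip":-1,"tx":0,"ty":15,"tz":0,"spin":0}
    - {"grip":-1,"tx":0,"ty":5,"tz":0,"spin":0}
    - {"grip":-1,"tx":0,"ty":0,"tz":0,"spin":0}
    - {"grip":-1,"tx":0,"ty":0,"tz":0,"spin":0}

```text
time: 33.35
position: [0.4464, -0.0329, 0.0447]
tool_rot: [-1.167, 1.271, -1.272]
ft_force: [1.0, -0.2, -2.2]
gripper_width: 0.0257
```

```bash
python3 - <<'E'
from h import *
plan(*fw(-.112,0),.0335,-4.95); print(status.sense()["ft_force"])
E
```

```text
{'tip': [0.7, 11.2, -0.3], 'pos': [0.4464, -0.0329, 0.0447], 'jaw': np.float64(-4.9), 'ydir': [0.001, -0.0, -1.0], 'w': 0.0257, 'spin': np.float64(0.1)}
[ 0.99927542 -0.23551206 -2.18550729]
```

Request:
carry_out:
  steps:
    - {"grip":-1,"tx":0,"ty":6,"tz":-0.5,"spin":0}
    - {"grip":-1,"tx":0,"ty":4.5,"tz":0,"spin":0}
    - {"grip":-1,"tx":0,"ty":0,"tz":0,"spin":0}
    - {"grip":-1,"tx":0,"ty":0,"tz":0,"spin":0}

```text
time: 33.68
position: [0.4454, -0.0331, 0.0336]
tool_rot: [-1.167, 1.272, -1.272]
ft_force: [-0.1, -0.6, -3.0]
gripper_width: 0.0256
```

Request:
carry_out:
  steps:
    - {"grip":-0.26,"tx":0,"ty":0,"tz":0,"spin":0}
    - {"grip":-0.26,"tx":0,"ty":0,"tz":0,"spin":0}
    - {"grip":-0.26,"tx":0,"ty":0,"tz":0,"spin":0}
    - {"grip":-0.26,"tx":0,"ty":-20,"tz":0,"spin":0}
    - {"grip":-0.26,"tx":0,"ty":-40,"tz":0,"spin":0}
    - {"grip":-0.26,"tx":0,"ty":-40,"tz":0,"spin":0}
    - {"grip":-1,"tx":0,"ty":-20,"tz":0,"spin":0}
    - {"grip":-1,"tx":0,"ty":0,"tz":0,"spin":0}
    - {"grip":-1,"tx":0,"ty":0,"tz":0,"spin":0}

```text
time: 34.43
position: [0.4462, -0.0333, 0.1546]
tool_rot: [-1.165, 1.27, -1.274]
ft_force: [-1.2, -0.6, -0.9]
gripper_width: 0.0162
```

```bash
python3 - <<'E'
from h import *
plan(.622,-.333,.14,-4.95); im,c=shot("wrist","w20.png")
print(proj(c,[[*fw(-.112,y),.042] for y in (-.065,-.045,0,.045,.065)]).round())
E
```

```text
{'tip': [283.5, 15.3, 201.0], 'pos': [0.4462, -0.0333, 0.1546], 'jaw': np.float64(-4.9), 'ydir': [0.003, -0.0, -1.0], 'w': 0.0162, 'spin': np.float64(0.0)}
[[255. 255.]
 [255. 236.]
 [255. 190.]
 [255. 140.]
 [255. 117.]]
```

View pics/w20.png

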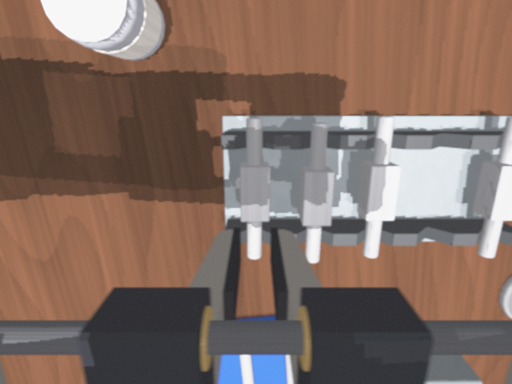

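Request:
carry_out:
  steps:
    - {"grip":-1,"tx":28.3,"ty":0,"tz":20.1,"spin":0}
    - {"grip":-1,"tx":28.3,"ty":0,"tz":20.1,"spin":0}
    - {"grip":-1,"tx":28.3,"ty":0,"tz":20.1,"spin":0}
    - {"grip":-1,"tx":28.3,"ty":0,"tz":20.1,"spin":0}
    - {"grip":-1,"tx":28.3,"ty":0,"tz":20.1,"spin":0}
    - {"grip":-1,"tx":28.3,"ty":0,"tz":20.1,"spin":0}
    - {"grip":-1,"tx":28.3,"ty":0,"tz":20.1,"spin":0}
    - {"grip":-1,"tx":28.3,"ty":0,"tz":20.1,"spin":0}
    - {"grip":-1,"tx":28.3,"ty":0,"tz":20.1,"spin":0}
    - {"grip":-1,"tx":28.3,"ty":0,"tz":20.1,"spin":0}

```text
time: 35.32
position: [0.6206, -0.3335, 0.1505]
tool_rot: [-1.168, 1.276, -1.27]
ft_force: [0.2, -0.0, -0.5]
gripper_width: 0.0004
```

Request:
carry_out:
  steps:
    - {"grip":-1,"tx":0,"ty":0,"tz":0,"spin":0}
    - {"grip":-1,"tx":0,"ty":0,"tz":0,"spin":0}

```text
time: 35.48
position: [0.6203, -0.3332, 0.1503]
tool_rot: [-1.168, 1.277, -1.271]
ft_force: [-0.6, 1.1, -0.3]
gripper_width: 0.0007
```

```bash
python3 - <<'E'
from h import *
plan(.622,-.333,.09,-4.95); im,c=shot("wrist","w21.png")
for d in search_frame("wrist","start_top"): print(d["score"],d["xy"],unproj(c,d["xy"],.06))
im2,c2=shot("side","s21.png")
E
```

```text
{'tip': [-0.3, 60.3, 1.8], 'pos': [0.6203, -0.3332, 0.1503], 'jaw': np.float64(-5.0), 'ydir': [-0.003, 0.002, -1.0], 'w': 0.0007, 'spin': np.float64(-0.1)}
0.73 [255.3, 197.2] [[ 0.62018644 -0.33293188  0.06      ]]
```

View pics/w21.png

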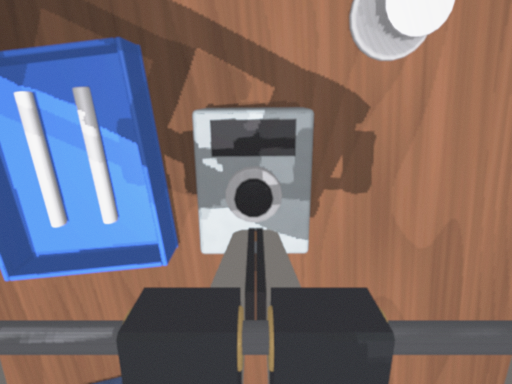

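View pics/s21.png

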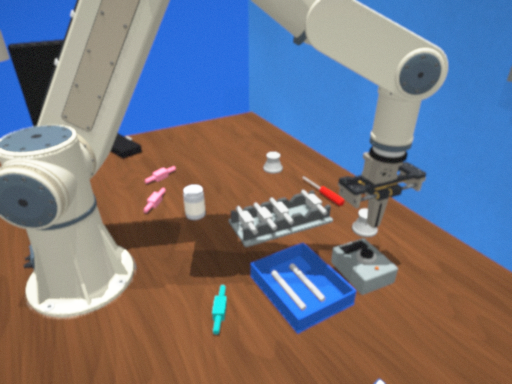

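Request:
carry_out:
  steps:
    - {"grip":-1,"tx":0,"ty":30,"tz":0,"spin":0}
    - {"grip":-1,"tx":0,"ty":30,"tz":0,"spin":0}
    - {"grip":-1,"tx":0,"ty":10,"tz":0,"spin":0}
    - {"grip":-1,"tx":0,"ty":0,"tz":0,"spin":0}
    - {"grip":-1,"tx":0,"ty":0,"tz":0,"spin":0}

```text
time: 36.05
position: [0.621, -0.3317, 0.0837]
tool_rot: [-1.168, 1.273, -1.271]
ft_force: [0.1, -0.5, 1.1]
gripper_width: 0.0008
```

```bash
python3 - <<'E'
from h import *
plan(.6205,-.333,.06,-4.95); im,c=shot("wrist","w22.png");print(status.sense()["ft_force"])
E
```

```text
{'tip': [1.3, 23.7, -0.3], 'pos': [0.621, -0.3317, 0.0837], 'jaw': np.float64(-4.9), 'ydir': [-0.001, 0.0, -1.0], 'w': 0.0008, 'spin': np.float64(0.0)}
[ 0.24257079 -0.86441063  0.41402976]
```

View pics/w22.png

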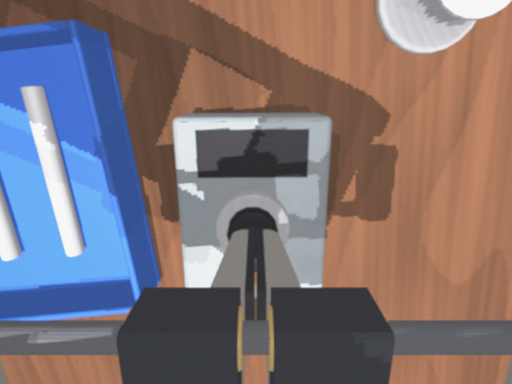

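Request:
carry_out:
  steps:
    - {"grip":-1,"tx":1,"ty":7,"tz":0,"spin":0}
    - {"grip":-1,"tx":0,"ty":4,"tz":0,"spin":0}
    - {"grip":-1,"tx":0,"ty":3,"tz":0,"spin":0}
    - {"grip":-1,"tx":0,"ty":0,"tz":0,"spin":0}
    - {"grip":-1,"tx":0,"ty":0,"tz":0,"spin":0}

```text
time: 36.52
position: [0.6215, -0.3337, 0.07]
tool_rot: [-1.167, 1.272, -1.273]
ft_force: [0.8, 0.7, 3.2]
gripper_width: 0.0005
```

Request:
carry_out:
  steps:
    - {"grip":-1,"tx":0,"ty":3,"tz":0,"spin":0}
    - {"grip":-1,"tx":0,"ty":0,"tz":0,"spin":0}
    - {"grip":-1,"tx":0,"ty":0,"tz":0,"spin":0}

```text
time: 36.77
position: [0.6215, -0.3337, 0.0669]
tool_rot: [-1.167, 1.272, -1.273]
ft_force: [1.3, -1.2, 4.3]
gripper_width: 0.0003
```

Request:
carry_out:
  steps:
    - {"grip":-1,"tx":0,"ty":2,"tz":0,"spin":0}
    - {"grip":-1,"tx":0,"ty":0,"tz":0,"spin":0}
    - {"grip":-1,"tx":0,"ty":0,"tz":0,"spin":0}

```text
time: 37.02
position: [0.6216, -0.3338, 0.0663]
tool_rot: [-1.167, 1.271, -1.274]
ft_force: [-2.0, 1.9, 14.3]
gripper_width: 0.0004
```

Request:
carry_out:
  steps:
    - {"grip":-1,"tx":0,"ty":1.5,"tz":0,"spin":0}
    - {"grip":-1,"tx":0,"ty":0,"tz":0,"spin":0}
    - {"grip":-1,"tx":0,"ty":0,"tz":0,"spin":0}

```text
time: 37.27
position: [0.6217, -0.3338, 0.0661]
tool_rot: [-1.167, 1.271, -1.274]
ft_force: [-5.7, 3.0, 24.8]
gripper_width: 0.0007
```

Request:
carry_out:
  steps:
    - {"grip":-1,"tx":0,"ty":-5,"tz":0,"spin":0}
    - {"grip":-1,"tx":0,"ty":0,"tz":0,"spin":0}
    - {"grip":-1,"tx":0,"ty":0,"tz":0,"spin":0}

```text
time: 37.52
position: [0.6216, -0.3337, 0.0686]
tool_rot: [-1.167, 1.271, -1.274]
ft_force: [2.4, -0.8, 3.1]
gripper_width: 0.0005
```

Request:
carry_out:
  steps:
    - {"grip":-1,"tx":0,"ty":-1.5,"tz":0,"spin":0}
    - {"grip":-1,"tx":0,"ty":0,"tz":0,"spin":0}
    - {"grip":-1,"tx":0,"ty":0,"tz":0,"spin":0}

```text
time: 37.77
position: [0.6212, -0.3335, 0.0694]
tool_rot: [-1.167, 1.272, -1.273]
ft_force: [2.7, -1.0, 3.3]
gripper_width: 0.0005
```

Request:
carry_out:
  steps:
    - {"grip":-1,"tx":0,"ty":-1.5,"tz":0,"spin":0}
    - {"grip":-1,"tx":0,"ty":0,"tz":0,"spin":0}
    - {"grip":-1,"tx":0,"ty":0,"tz":0,"spin":0}

```text
time: 38.02
position: [0.6209, -0.3333, 0.0708]
tool_rot: [-1.167, 1.273, -1.272]
ft_force: [0.3, -0.9, 1.7]
gripper_width: 0.0004
```

Request:
carry_out:
  steps:
    - {"grip":-1,"tx":0,"ty":-1.5,"tz":0,"spin":0}
    - {"grip":-1,"tx":0,"ty":0,"tz":0,"spin":0}
    - {"grip":-1,"tx":0,"ty":0,"tz":0,"spin":0}

```text
time: 38.27
position: [0.6206, -0.3332, 0.0723]
tool_rot: [-1.167, 1.273, -1.272]
ft_force: [0.2, -0.3, 1.3]
gripper_width: 0.0006
```

Request:
carry_out:
  steps:
    - {"grip":-1,"tx":0,"ty":-30,"tz":0,"spin":0}
    - {"grip":-1,"tx":0,"ty":-40,"tz":0,"spin":0}
    - {"grip":-1,"tx":0,"ty":-40,"tz":0,"spin":0}
    - {"grip":-1,"tx":-40,"ty":-20,"tz":0,"spin":0}
    - {"grip":-1,"tx":-40,"ty":0,"tz":0,"spin":0}
    - {"grip":-1,"tx":-40,"ty":0,"tz":0,"spin":0}
    - {"grip":-1,"tx":-40,"ty":0,"tz":0,"spin":0}
    - {"grip":-1,"tx":0,"ty":0,"tz":0,"spin":0}
    - {"grip":-1,"tx":0,"ty":0,"tz":0,"spin":0}

```text
time: 39.02
position: [0.6342, -0.1746, 0.2008]
tool_rot: [-1.17, 1.271, -1.269]
ft_force: [0.3, -0.4, -0.0]
gripper_width: 0.0002
```

```bash
python3 - <<'E'
from h import *
plan(.6205,-.333,.06,-4.95); shot("wrist","w23.png");shot("side","s23.png"); shot("top","t23.png")
E
```

```text
{'tip': [159.0, 140.8, -0.3], 'pos': [0.6342, -0.1746, 0.2008], 'jaw': np.float64(-4.8), 'ydir': [-0.001, 0.0, -1.0], 'w': 0.0002, 'spin': np.float64(0.2)}
```

View pics/w23.png

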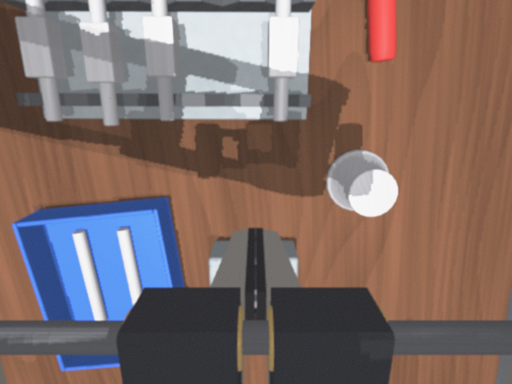

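View pics/s23.png

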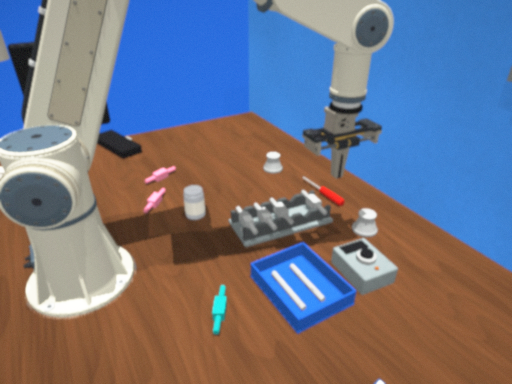

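View pics/t23.png

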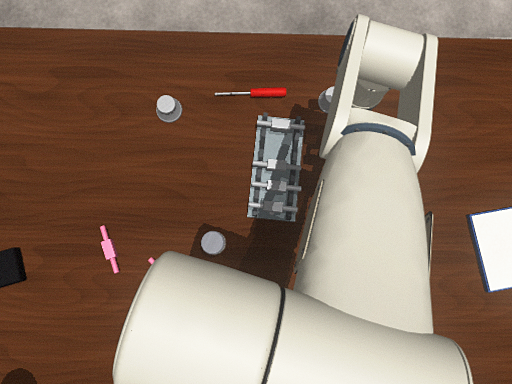

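```bash
python3 - <<'E'
from plant import bot
print(bot.finish_job())
E
```

```text
the job is handed in; nothing more can be done
None
```

The changeover is done and handed in at about 39 s of the 210 s allowed. The hand-in gives no verdict, so what follows is from my own checks.

- **Rods:** Two rods were in the fixture. Both now lie flat in the blue crate.
- **Spindles:** Three loose spindles were on the bench, with no fourth in view. They are seated in notch pairs 5, 3 and 1, and spindle_5 was left in pair 2. The last wrist, side and top pictures show all four level and square across the rails. spindle_5 sits about 6 mm off midway (16 mm allowed), as it did at the start.
- **Start button:** I pressed it until it stopped hard at 66.5 mm height, with the force rising past 14 N and peaking near 25 N. On the way back up, contact faded near 72.5 mm, which fits the 6 mm travel and a full spring return. I had no direct reading of the button itself.
- **Bystanders and look-alikes:** The reducers, screwdriver, tin and the coloured look-alikes appear unmoved in the last pictures. The gripper ended up clear of everything.
- **Disagreements:** The top and wrist cameras placed the fixture about 2 mm apart, within calibration. My first three move calls were refused because each row needs every key, and nothing moved.

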